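Chock the mended bamboo holder and free it from the vise

ROBOT

A 6-joint arm with a two-finger parallel gripper is mounted at the origin on the work surface. World frame = base frame: x ahead of the robot, y to its left, z up, the work surface at z = 0. Lengths are in m, angles in degrees, forces in N, time in s.
With the tool pointing down it reaches from about 0.4 to 0.825 m from the base axis. Payload 7 kg.
Tool frame: the origin (TCP) lies on the centre line of the jaws, within the pads' length; the fingertips stand r.nose_length ahead of it and the grasp point (between the pads) lies 2 mm behind it (r.nose_length is the distance from the TCP to the fingertips, in m); z points along the fingers, y is the direction in which the jaws open and shut (so a half turn about z gives the same grasp; the last joint's range is limited). The gripper opens to 88 mm and grips with 3 to 60 N. Pads are 19 mm wide; open, the fingers measure 130 mm over their backs; the gripper's body (78 mm by 193 mm) begins 47 mm behind the grasp point.
Start: joints at [85.147, 20.546, 0.682, 0, -70.136, -16.507], TCP at [0.246, 0.629, 0.244] pointing down, gripper open.
Joint ranges: [-176.03, 176.03], [-82.01, 121.73], [-58.28, 71.71], [-173.87, 95.51], [-174.79, -0.11], [-173.66, 173.66]. Speed limits (degrees/s): [136.94, 136.94, 172.46, 180, 180, 180].

INTERFACE

Orientations are given as [roll, pitch, yaw] about the fixed x, y, z axes, in that order (R = Rz(yaw) Ry(pitch) Rx(roll)).
In Python, from plant import r gives the robot as it stands.
- The arm moves only by the tool apply_moves, never from a script. Its argument "targets" is a list of rows, each a list of 3 entries, a list of its own where there are three numbers: the shift along the tool's x, y, z scaled (see below), then the turn, a rotation vector about the tool's x, y, z scaled (see below), then the finger opening in mm, from 0 to 87.6. A call has 1 to 5 rows; each row shifts and turns the pose as measured when the row begins, along the tool's axes as they then stand; what a row does not reach is not made up. The controller multiplies each number of a shift by 0.04 m and each number of a turn by 8 degrees. A row lasts 1/10 s, in which the tool goes at most 50 mm and 8.59 degrees, less where a joint would pass 70% of its speed; a pose out of reach is approached as far as the arm can. A call with a number of a shift or a turn outside -1 to 1 is refused whole. A call with a gripper value outside its range is refused whole. The fingers move at their own pace and stop on an object; "squeeze" is the grip in N (left out, the last holds). Time passes only in rows, so rows that do not move let the fingers close. It gives the time, the measured TCP pose, the force and the opening at its end, in the units of the state.
- r.get_state(): the state, without advancing time (a new reading comes with each control period).
- r.capture(name): name is "scene" or "top" or "wrist"; returns a dict with "img" (400x640x3 uint8, blue, green, red), "z_map" (400x640 float32, m along the optical axis (not along the pixel's ray), 0 where there is no reading), "fx", "fy", "cx", "cy" (pixels), "camera_from_world" (4x4, takes a point from world to camera coordinates); the wrist camera has in their place "mount" (4x4, takes a point from camera to tool coordinates, whose origin is the TCP and whose axes are the flange's). Camera axes: x right, y up, looking along -z (the intrinsics and any distortion apply to the point x, -y, -z); pixel columns grow to the right and rows downward; lengths in m; the calibration is good to about 2 mm. A picture is of the moment at which its call begins: read the wrist's pose just before it.
- r.close_job(): hands the job in, once; it reports no verdict.
The state is a dict: "time_s": time; "joints": joint angles; "qd": joint speeds; "joint_torque": joint torques, N m; "tcp_pos": TCP position; "eef_rot": TCP orientation; "contact_force": force on the tool from outside, world axes, zero at the start; "moment": the same for the moment, N m; "gripper_width": finger opening in m.
Only numpy, scipy, OpenCV 4.12 (cv2) and the standard library are available. Lean on these libraries where they do the work, as an engineer would, in place of code of your own. Each camera call takes 0.05 s, during which the arm holds its last target.

TASK

The mended bamboo flower holder lies across the sloping board, and only the vise keeps it from rolling down. Set the two leather chocks flat on the board, one on each side of the sliding jaw, noses uphill and snug under the holder's downhill side; only when both are in place and let go, draw the vise's knob all the way back to its stop, so that the holder stays where it lies with its gold seam up. Leave the teacup, lacquer jar, burnisher and small vase where they are.

Things in the scene. Friction and masses are not known exactly. Their poses are not given: they have to be found in the camera images.
- deck: Cork-faced top of the fixed beech sloping board, 24 degrees steep; its low edge is 48 mm above the table. Origin on the cork below the holder's middle; x straight up the slope along the surface, y level along the holder, z square out of the surface. The holder touches the cork along x = 0. Board edges: x = -160 mm (low), +100 mm (high), y = +-140 mm. The cork grips leather well.
- holder: Mended bamboo flower holder: loose tube 80 mm across, 200 mm long, about 0.27 kg, lying level across the slope on the cork between the vise's fixed jaw (uphill) and sliding jaw (downhill). Origin mid-axis; y along the tube; z towards the gold seam, straight up at the start. With the jaw back and nothing below it, it rolls down the board.
- chock_a: One of two alike chocks: rigid wedge of dark red-brown leather, lead-filled, 80 mm long, 40 wide, 38 high, 0.35 kg, flat on the table at the start. Origin mid underside; x to the thin nose (2 mm thick), y across, z up. The full-height heel (x = -40 to +8 mm) has upright sides to grip; from it the face falls at 48 degrees to the nose.
- chock_b: The other chock, same shape, size, weight and axes as chock_a; either may go on either side. Flat on the cork, nose uphill, a chock just touches the holder when its origin is at x = -60 mm in the deck's frame.
- chock_place_1 (a point): Point on the cork at x = -60, y = +80 mm of the deck's frame: a good place for one chock's origin (the fingers then clear the sliding jaw). The holder bulges over the work here: a gripper held vertical on the heel strikes the holder, one square to the board clears it.
- chock_place_2 (a point): The same on the other side of the jaw, at x = -60, y = -80 mm of the deck's frame.
- vise_knob (a point): Middle of the vise's turned wooden draw knob, 30 mm across, 42 mm long, axis along the slope, 32 mm out from the plane of the cork. A rod through the front block ties it to the sliding jaw. It stands beyond the board's low edge (x = -183 mm in the deck's frame when shut, y = 0) and moves straight down the slope as the jaw opens.
- jaw (a joint): How far the vise's sliding jaw is drawn back, in m: 0 = shut on the holder, 0.050 = fully open, at its stop. The screw is slackened: the jaw slides stiffly by hand, with 5 to 8 N, and stays where it is left. It is 40 mm wide (deck y), 53 mm high, at deck x = -72 to -40 mm when shut.
- vise_front (a point): Top middle of the vise's fixed front block, 40 mm wide, 46 mm high, at deck x = -150 to -130 mm; a small clamp lever on it reaches to y = +55 mm, 65 mm above the cork; leave it. The fixed jaw is uphill of the holder, at deck x = 40 to 90 mm, 66 mm wide, 52 mm high.
- teacup: Celadon teacup with gold seams, 86 mm across, 62 mm high; origin mid underside. Leave it.
- lacquer_jar: Squat lidded red lacquer jar, 112 mm across, 79 mm high; origin mid underside. Leave it.
- burnisher: Agate burnisher in a turned handle, 170 mm long along its x, 26 mm high, lying down; origin mid underside. Leave it.
- small_vase: Small upright bamboo vase, 54 mm across, 130 mm high; origin mid underside. Leave it.
Mind the look-alikes: they are no part of the job. What is shaped like the chock_b but blue is not meant. What is shaped like the holder but red is not meant.

How it is judged:
By the outcome, as a careful person would: the job done as asked, in the order asked, and still so for the second after the job is handed in, with the robot touching nothing.
It also fails if it takes over 72 s, if anything falls off the work surface, if the arm or the gripper's body presses on something with over 40 N, if the wrist force passes 120 N, or if a joint passes its speed limit or range.

## Working session

There is one attempt and no reset: what is moved stays moved. The work goes in short steps, Python scripts to look and compute and a tool call to move; the robot and the scene stay as the last step left them, time stands still between calls to the robot, and variables do not carry over. Pictures are saved under pics/ and viewed, and the job is handed in when it is done.

Besides the shell and the picture viewer there is one more tool, called after "Request:" in YAML: its name, and indented under it one key for each argument. apply_moves: Moves the arm, as the interface text tells. Its arguments: {"type":"object","properties":{"targets":{"type":"array","items":{"type":"array"}},"squeeze":{"type":"number"}},"required":["targets"]}

```bash
ls; mkdir -p pics; python3 - <<'E'
from plant import r
import cv2,numpy as np
print(r.get_state()); print(r.nose_length)
for n in ["scene","top"]:
    c=r.capture(n); cv2.imwrite(f"pics/{n}0.png",c["img"]); np.savez(f"pics/{n}0.npz",**c)
    print(n,c["fx"],c["fy"],c["cx"],c["cy"],c["camera_from_world"].round(4).tolist(), [k for k in c])
E
```

```text
pics
{'time_s': 0.0, 'joints': array([ 8.51488024e+01,  2.05917304e+01,  6.32214771e-01, -2.08495432e-02,
       -7.01363745e+01, -1.65072942e+01]), 'qd': array([ 0.08089789, -0.03735538, -0.00630985,  0.0826357 , -0.10058659,
        0.0205297 ]), 'joint_torque': array([-1.60184412e-03, -5.82725644e+01,  2.93060732e+01,  6.99739739e+00,
        6.95276249e-03, -1.65095321e-04]), 'tcp_pos': array([0.24568108, 0.62818557, 0.24260521]), 'eef_rot': array([ 1.79902493e+02, -8.45683835e-03, -2.13655853e+01]), 'contact_force': array([ 0.20923799,  0.37042763, -0.30708341]), 'moment': array([-0.00992384, -0.02443982, -0.02456131]), 'gripper_width': 0.08770996356703448}
0.017
scene 362.4455865376822 362.4455865376822 314.7708174840983 201.6667431670814 [[0.4733, 0.8809, -0.0079, -0.2186], [-0.7384, 0.4016, 0.5418, 0.3021], [0.4804, -0.2506, 0.8405, -1.3954], [0.0, 0.0, 0.0, 1.0]] ['img', 'z_map', 'fx', 'fy', 'cx', 'cy', 'camera_from_world']
top 483.9027002563696 483.9027002563696 321.17907622121083 207.72093418116123 [[-0.0279, -0.9996, 0.0089, 0.009], [0.9811, -0.0257, 0.1917, -0.5274], [-0.1914, 0.0141, 0.9814, -1.7132], [0.0, 0.0, 0.0, 1.0]] ['img', 'z_map', 'fx', 'fy', 'cx', 'cy', 'camera_from_world']
```

View pics/scene0.png

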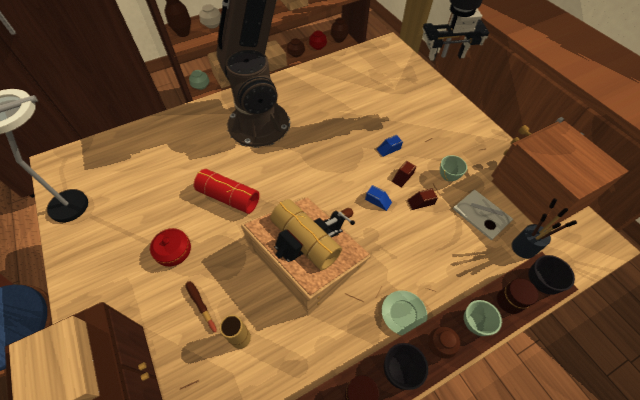

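View pics/top0.png

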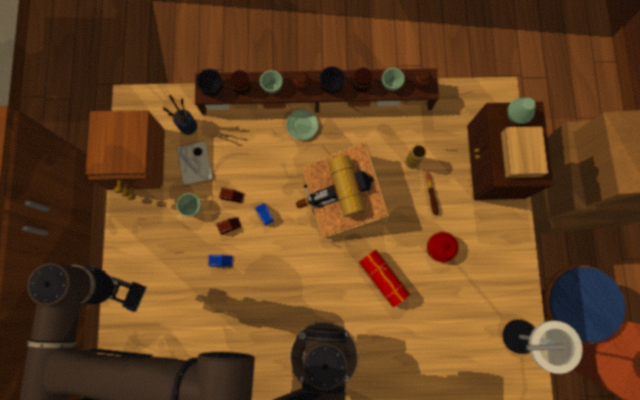

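```bash
cat > h.py <<'E'
import numpy as np,cv2
from scipy.spatial.transform import Rotation as R
def load(n):
    return dict(np.load(f"pics/{n}.npz"))
def cloud(c,T=None):
    # world points HxWx3
    z=c["z_map"];v,u=np.mgrid[0:z.shape[0],0:z.shape[1]]
    P=np.stack([(u-c["cx"])/c["fx"]*z,-(v-c["cy"])/c["fy"]*z,-z,np.ones_like(z)],-1)
    if T is None: T=np.linalg.inv(c["camera_from_world"])
    W=(P@T.T)[...,:3]; W[z<=0]=np.nan
    return W
E
python3 - <<'E'
from h import *
for n,(x0,y0,x1,y1) in {"scene0":(220,120,480,310),"top0":(160,120,450,310)}.items():
    c=load(n); cv2.imwrite(f"pics/{n}_crop.png",cv2.resize(c["img"][y0:y1,x0:x1],None,fx=2.7,fy=2.7,interpolation=cv2.INTER_CUBIC))
    W=cloud(c)
    hsv=cv2.cvtColor(c["img"],cv2.COLOR_BGR2HSV)
    pts={"scene0":[(404,174),(424,200),(390,146),(378,197),(300,220),(345,214),(453,168),(300,235)],"top0":[(231,195),(229,226),(264,214),(220,261),(345,170),(302,203),(188,205),(345,188),(320,170),(325,225)]}[n]
    for u,v in pts: print(n,u,v,W[v,u].round(3),hsv[v,u],c["img"][v,u])
E
```

```text
scene0 404 174 [0.485 0.328 0.031] [  3 203  39] [ 8 11 39]
scene0 424 200 [0.603 0.32  0.036] [ 11 154 114] [ 45  71 114]
scene0 390 146 [0.362 0.356 0.036] [110 203  88] [88 41 18]
scene0 378 197 [0.524 0.197 0.039] [110 183 131] [131  67  37]
scene0 300 220 [ 0.56  -0.095  0.187] [ 19 165 192] [ 68 145 192]
scene0 345 214 [0.55  0.055 0.085] [ 11 186 104] [ 28  55 104]
scene0 453 168 [0.536 0.502 0.016] [43 72 89] [64 89 78]
scene0 300 235 [ 0.596 -0.113  0.18 ] [ 19 161 138] [ 51 105 138]
top0 231 195 [0.586 0.325 0.042] [  6 219  77] [11 24 77]
top0 229 226 [0.47  0.331 0.045] [  4 211  81] [14 24 81]
top0 264 214 [0.512 0.204 0.039] [110 223 127] [127  52  16]
top0 220 261 [0.345 0.364 0.033] [110 227 110] [110  44  12]
top0 345 170 [ 0.63  -0.088  0.186] [ 19 211 150] [ 26 105 150]
top0 302 203 [0.539 0.063 0.087] [ 11 229  89] [ 9 38 89]
top0 188 205 [0.56  0.492 0.004] [46 76 64] [45 64 54]
top0 345 188 [ 0.568 -0.086  0.18 ] [ 20 194 171] [ 41 126 171]
top0 320 170 [ 0.663 -0.005  0.075] [ 13 182 151] [ 43  90 151]
top0 325 225 [ 0.461 -0.017  0.067] [ 14 179 179] [ 53 111 179]
```

View pics/scene0_crop.png

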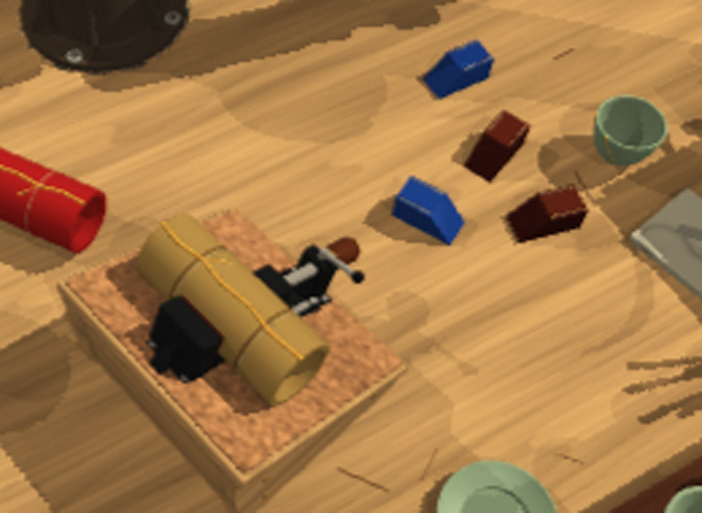

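View pics/top0_crop.png

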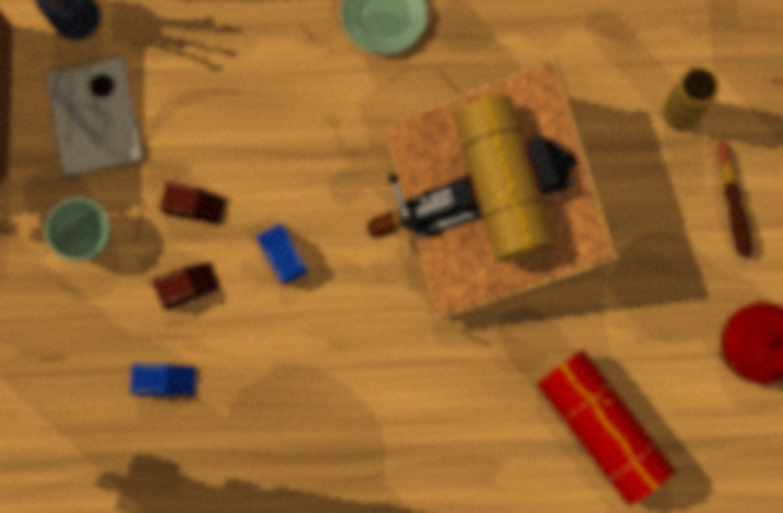

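```bash
cat > m1.py <<'E'
from h import *
s24,c24=np.sin(np.radians(24)),np.cos(np.radians(24))
for n in ["scene0","top0"]:
    c=load(n);W=cloud(c);hsv=cv2.cvtColor(c["img"],cv2.COLOR_BGR2HSV).astype(int)
    H,S,V=[hsv[...,i] for i in range(3)]
    inb=(W[...,0]>.35)&(W[...,0]<.8)&(W[...,1]>-.3)&(W[...,1]<.15)
    # table check
    t=W[(W[...,0]>.35)&(W[...,0]<.75)&(W[...,1]>.1)&(W[...,1]<.2)&(abs(W[...,2])<.02)]
    print(n,"table z",np.median(t[:,2]), np.polyfit(t[:,0],t[:,2],1))
    # holder: z>0.13, yellow
    h=inb&(W[...,2]>.135)&(H>=15)&(H<=25)&(S>100)&(V>60)
    nlab,lab,st,ce=cv2.connectedComponentsWithStats(h.astype(np.uint8)); k=1+np.argmax(st[1:,4]); print("holder px",st[k],ce[k].round())
    P=W[lab==k]; 
    from scipy.optimize import least_squares
    def f(p):
        d=np.array([np.cos(p[2]),np.sin(p[2])]); nn=np.array([-d[1],d[0]])
        a=(P[:,:2]-p[:2])@nn; return np.hypot(a,P[:,2]-p[3])-.04
    m=P.mean(0); 
    u,s,vt=np.linalg.svd(P-m,full_matrices=False); yaw0=np.arctan2(vt[0][1],vt[0][0])
    sol=least_squares(f,[m[0],m[1],yaw0,.15],loss="soft_l1",f_scale=.002); p=sol.x
    d=np.array([np.cos(p[2]),np.sin(p[2])]); 
    if d[0]<0:d=-d
    al=P[:,:2]@d; lo,hi=np.percentile(al,[.3,99.7]); nn=np.array([-d[1],d[0]])
    mid=d*(lo+hi)/2+nn*(p[:2]@nn)
    print("holder axis yaw",np.degrees(np.arctan2(d[1],d[0])),"z",p[3],"len",hi-lo,"mid",mid,"rms",np.sqrt(np.mean(f(p)**2)))
    # cork
    xs=np.array([d[1],-d[0]]) # uphill horizontal
    q=W[...,:2]-mid; X=q@xs; Y=q@d
    ck=inb&(W[...,2]>.045)&(abs(Y)>.05)&(abs(Y)<.13)&(X<-.04)&(X>-.13)
    A=np.c_[X[ck],Y[ck],np.ones(ck.sum())]; co,*_=np.linalg.lstsq(A,W[...,2][ck],rcond=None); 
    for _ in range(4):
        e=A@co-W[...,2][ck]; g=abs(e)<.006; co,*_=np.linalg.lstsq(A[g],W[...,2][ck][g],rcond=None)
    print("cork slope",np.degrees(np.arctan(co[0])),co[1],"z at X=0",co[2],"n",g.sum())
    for nm,(r0,hr) in {"chockish":(None,None)}.items():
        m2=(((H<9)|(H>170))&(S>120)&(V<130)&(W[...,2]>.006)&(W[...,2]<.06)&(W[...,0]>.3)&(W[...,1]>.15)&(W[...,1]<.5))
        nlab,lab,st,ce=cv2.connectedComponentsWithStats(m2.astype(np.uint8))
        for k in range(1,nlab):
            if st[k,4]<40: continue
            Q=W[lab==k]; top=Q[Q[:,2]>.033]; 
            print("chock",ce[k].round(),st[k,4],"zmax",np.percentile(Q[:,2],98).round(4),"minrect all",cv2.minAreaRect((Q[:,:2]*1000).astype(np.float32)),"top",cv2.minAreaRect((top[:,:2]*1000).astype(np.float32)), "lowcent",Q[Q[:,2]<.02].mean(0).round(3))
E
python3 m1.py
```

```text
scene0 table z -0.0002461835694663739 [-0.00065654  0.00025608]
holder px [ 270  199   72   71 2055] [304. 232.]
holder axis yaw 14.27092250118927 z 0.14778814269934915 len 0.19969164881070556 mid [ 0.58169591 -0.09300117] rms 0.0017425435700932313
cork slope 23.95853313852284 -0.00013846809458097076 z at X=0 0.10416245504163893 n 857
chock [404. 174.] 271 zmax 0.0417 minrect all ((477.6189270019531, 334.2813415527344), (37.84295654296875, 79.56292724609375), 21.256135940551758) top ((474.31219482421875, 342.0603332519531), (37.58078384399414, 60.433223724365234), 21.881013870239258) lowcent [0.49  0.315 0.013]
chock [423. 199.] 318 zmax 0.0422 minrect all ((589.759033203125, 327.08758544921875), (78.896728515625, 39.32014846801758), 78.63797760009766) top ((593.2438354492188, 338.82080078125), (52.70454025268555, 38.37029266357422), 73.66740417480469) lowcent [0.593 0.311 0.013]
chock [489. 224.] 49 zmax 0.018 minrect all ((763.4737548828125, 455.9527893066406), (23.852352142333984, 28.11635398864746), 67.29056549072266) top ((0.0, 0.0), (0.0, 0.0), 0.0) lowcent [0.763 0.456 0.014]

[... 190 characters left out ...]
68864 mid [ 0.58357875 -0.09426641] rms 0.0031505712313927375
cork slope 24.303154672570052 0.0010038826279635954 z at X=0 0.10596134319299068 n 874
chock [231. 195.] 169 zmax 0.046 minrect all ((588.7880859375, 327.8253479003906), (70.99688720703125, 33.41585159301758), 78.1041259765625) top ((589.5963134765625, 335.7874755859375), (55.084869384765625, 31.71098518371582), 78.09791564941406) lowcent [0.582 0.3   0.013]
chock [229. 225.] 162 zmax 0.0469 minrect all ((474.9198913574219, 335.1239318847656), (33.78887939453125, 69.37899017333984), 19.99131202697754) top ((472.3340148925781, 341.6031188964844), (33.53444290161133, 54.67257308959961), 21.47702980041504) lowcent [0.487 0.308 0.015]
```

```bash
cat >> h.py <<'E'
def pose(s): return np.array(s["tcp_pos"]),R.from_euler("xyz",s["eef_rot"],degrees=True)
s24,c24=np.sin(np.radians(24)),np.cos(np.radians(24))
MID=np.array([.5827,-.0936]);YAW=np.radians(14.3)
dy=np.array([np.cos(YAW),np.sin(YAW),0]); xs=np.array([np.sin(YAW),-np.cos(YAW),0])
dx=c24*xs+np.array([0,0,s24]); dz=-s24*xs+np.array([0,0,c24])
DR=np.c_[dx,dy,dz]
O=np.array([*MID,.1496])-.04*dz
def deck(p): return O+DR@np.array(p)      # deck -> world
def todeck(p): return (np.asarray(p)-O)@DR
RDECK=R.from_matrix(np.c_[dx,-dy,-dz])
def down(yaw): return R.from_euler("xyz",[180,0,yaw],degrees=True)
def plan(p,Rt,nmin=1):
    from plant import r
    s=r.get_state(); p0,R0=pose(s); 
    rv=(R0.inv()*Rt).as_rotvec(degrees=True); d=np.asarray(p)-p0
    ang=np.linalg.norm(rv); n=int(max(nmin,np.ceil(np.abs(R0.inv().apply(d)).max()/.036),np.ceil(ang/8)))
    print("t",round(s["time_s"],2),"at",p0.round(4),s["eef_rot"].round(1),"F",s["contact_force"].round(1),"w",round(s["gripper_width"]*1000,1),"j",s["joints"].round(0))
    print("goal",np.round(p,4),"dist",d.round(4),"rot",rv.round(1),"rows",n)
    for k in range(n):
        Rk=R0*R.from_rotvec(rv*k/n,degrees=True)
        print((Rk.inv().apply(d/n)/.04).round(3).tolist(),(rv/n/8).round(3).tolist())
E
python3 - <<'E'
from h import *
print("O",O, "p1",deck([-.06,.08,0]),"p2",deck([-.06,-.08,0]),"knob",deck([-.183,0,.032]))
W=cloud(load("scene0")); print("knob meas deck",todeck(W[214,345]))
n=np.array([np.cos(np.radians(-101.7)),np.sin(np.radians(-101.7))])
plan([.53,.37,.26],down(-90))
E
```

```text
O [ 0.58671854 -0.10936537  0.11305818] p1 [ 0.65070111 -0.03649105  0.08865398] p2 [ 0.49565859 -0.07601089  0.08865398] knob [0.54221071 0.06524583 0.06785883]
knob meas deck [-0.16516758  0.00543746  0.04230351]
t 0.1 at [0.2457 0.6282 0.2427] [179.9  -0.  -21.4] F [-0.4 -0.7  0.4] w 87.5 j [ 85.  21.   1.  -0. -70. -17.]
goal [0.53 0.37 0.26] dist [ 0.2843 -0.2582  0.0173] rot [ 0.1 -0.1 68.6] rows 10
[0.897, 0.342, -0.043] [0.001, -0.001, 0.858]
[0.932, 0.233, -0.043] [0.001, -0.001, 0.858]
[0.953, 0.12, -0.043] [0.001, -0.001, 0.858]
[0.96, 0.005, -0.043] [0.001, -0.001, 0.858]
[0.954, -0.11, -0.043] [0.001, -0.001, 0.858]
[0.934, -0.223, -0.043] [0.001, -0.001, 0.858]
[0.901, -0.333, -0.043] [0.001, -0.001, 0.858]
[0.854, -0.438, -0.043] [0.001, -0.001, 0.858]
[0.796, -0.537, -0.043] [0.001, -0.001, 0.858]
[0.726, -0.628, -0.043] [0.001, -0.001, 0.858]
```

Request:
apply_moves:
  targets:
    - [[0.9, 0.34, -0.04], [0, 0, 0.86], 70]
    - [[0.93, 0.23, -0.04], [0, 0, 0.86], 70]
    - [[0.95, 0.12, -0.04], [0, 0, 0.86], 70]
    - [[0.96, 0, -0.04], [0, 0, 0.86], 70]
    - [[0.95, -0.11, -0.04], [0, 0, 0.86], 70]
  squeeze: 30

```text
time_s: 0.6
tcp_pos: [0.3872, 0.497, 0.2473]
eef_rot: [179.7, -0.2, -56.5]
contact_force: [-0.3, 0.2, -0.1]
gripper_width: 0.0698
```

Request:
apply_moves:
  targets:
    - [[0.93, -0.22, -0.04], [0, 0, 0.86], 70]
    - [[0.9, -0.33, -0.04], [0, 0, 0.86], 70]
    - [[0.85, -0.44, -0.04], [0, 0, 0.86], 70]
    - [[0.8, -0.54, -0.04], [0, 0, 0.86], 70]
    - [[0.73, -0.63, -0.04], [0, 0, 0.86], 70]

```text
time_s: 1.1
tcp_pos: [0.53, 0.3574, 0.2543]
eef_rot: [179.7, -0.5, -92.4]
contact_force: [0.2, 0.4, 0.2]
gripper_width: 0.0701
```

```bash
python3 - <<'E'
from h import *
from plant import r
plan([.53,.37,.26],down(-90))
p,Rr=pose(r.get_state()); c=r.capture("wrist"); cv2.imwrite("pics/w1.png",c["img"])
T=np.eye(4);T[:3,:3]=Rr.as_matrix();T[:3,3]=p
np.savez("pics/w1.npz",**c,T=T@c["mount"]); print(c["mount"].round(3))
E
```

```text
t 1.1 at [0.53   0.3574 0.2543] [179.7  -0.5 -92.4] F [0.2 0.4 0.2] w 70.1 j [ 52.  17.  -3.   0. -71. -54.]
goal [0.53 0.37 0.26] dist [0.     0.0126 0.0057] rot [ 0.3 -0.5 -2.4] rows 1
[-0.313, 0.012, -0.145] [0.035, -0.064, -0.297]
[[ 0.001  0.958  0.285  0.077]
 [ 1.    -0.001 -0.001 -0.   ]
 [-0.001  0.285 -0.958 -0.142]
 [ 0.     0.     0.     1.   ]]
```

View pics/w1.png

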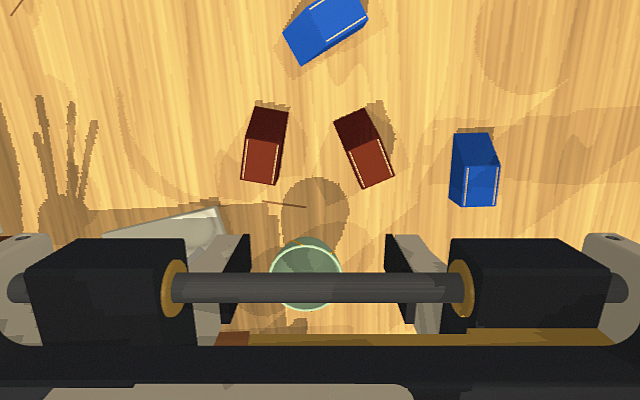

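```bash
cat > m2.py <<'E'
from h import *
import sys
n=sys.argv[1]
c=load(n);W=cloud(c,c["T"]);hsv=cv2.cvtColor(c["img"],cv2.COLOR_BGR2HSV).astype(int)
H,S,V=[hsv[...,i] for i in range(3)]
t=W[150:220,180:230].reshape(-1,3);print("table z",np.nanmedian(t[:,2]))
m=(((H<=8)|(H>172))&(S>150)&(V<190)&(W[...,2]>.0)&(W[...,2]<.055)&(W[...,1]<.45)).astype(np.uint8)
nl,lab,st,ce=cv2.connectedComponentsWithStats(m)
for k in range(1,nl):
    if st[k,4]<800: continue
    Q=W[lab==k]; top=Q[(Q[:,2]>.0365)]; slope=Q[(Q[:,2]<.03)&(Q[:,2]>.005)]
    rt=cv2.minAreaRect((top[:,:2]*1000).astype(np.float32)); (cx,cy),(a,b),an=rt
    L=an if a>b else an+90
    d=np.array([np.cos(np.radians(L)),np.sin(np.radians(L))]); ctr=np.array([cx,cy])/1000
    if (slope.mean(0)[:2]-ctr)@d<0:d=-d
    ra=cv2.minAreaRect((Q[:,:2]*1000).astype(np.float32))
    # plane fit of slope face
    org=ctr+.016*d
    al=(Q[:,:2]-org)@d
    print("px",ce[k].round(),"ztop",np.median(top[:,2]).round(4),"toprect",np.round(rt[1],1),"org",org.round(4),"yaw",np.degrees(np.arctan2(d[1],d[0])).round(1),"al range",np.percentile(al,[.5,99.5]).round(4),"allrect",np.round(ra[0],1),np.round(ra[1],1),round(ra[2],1))
E
python3 m2.py w1
```

```text
table z 0.0009757016302677224
px [264. 145.] ztop 0.0395 toprect [51.4 40.2] org [0.5875 0.3259] yaw -102.4 al range [-0.041   0.0376] allrect [587.9 327.6] [79.9 40.3] 77.3
px [363. 147.] ztop 0.0396 toprect [39.3 50.9] org [0.4766 0.3338] yaw -68.4 al range [-0.0405  0.0377] allrect [476.1 335.3] [39.3 79.8] 21.6
```

```bash
python3 - <<'E'
from h import *
plan([.5919,.3446,.09],down(-102.5))
E
```

```text
t 1.15 at [0.5331 0.3537 0.2544] [179.8  -0.6 -93. ] F [ 1.9 -0.7  1.4] w 70.0 j [ 51.  17.  -3.   0. -71. -54.]
goal [0.5919 0.3446 0.09  ] dist [ 0.0588 -0.0091 -0.1644] rot [ 0.2 -0.6  9.5] rows 5
[0.022, -0.299, 0.821] [0.004, -0.016, 0.238]
[0.013, -0.299, 0.821] [0.004, -0.016, 0.238]
[0.005, -0.299, 0.822] [0.004, -0.016, 0.238]
[-0.003, -0.299, 0.822] [0.004, -0.016, 0.238]
[-0.011, -0.298, 0.822] [0.004, -0.016, 0.238]
```

Request:
apply_moves:
  targets:
    - [[0.02, -0.3, 0.82], [0, -0.02, 0.24], 70]
    - [[0.02, -0.3, 0.82], [0, -0.02, 0.24], 70]
    - [[0, -0.3, 0.82], [0, -0.02, 0.24], 70]
    - [[0, -0.3, 0.82], [0, -0.02, 0.24], 70]
    - [[0, -0.3, 0.82], [0, -0.02, 0.24], 70]

```text
time_s: 1.65
tcp_pos: [0.5978, 0.343, 0.0906]
eef_rot: [-179.9, 0.7, -103.2]
contact_force: [1.0, 1.0, 0.2]
gripper_width: 0.0698
```

```bash
python3 - <<'E'
from h import *
plan([.5919,.3446,.022],down(-102.5),3)
E
```

```text
t 1.65 at [0.5978 0.343  0.0906] [-179.9    0.7 -103.2] F [1.  1.  0.2] w 69.8 j [ 46.  28.  -8.  -0. -53. -59.]
goal [0.5919 0.3446 0.022 ] dist [-0.0059  0.0016 -0.0686] rot [-0.1  0.7 -0.7] rows 3
[0.005, 0.053, 0.572] [-0.006, 0.028, -0.028]
[0.003, 0.052, 0.572] [-0.006, 0.028, -0.028]
[0.0, 0.052, 0.572] [-0.006, 0.028, -0.028]
```

Request:
apply_moves:
  targets:
    - [[0, 0.1, 0.5], [0, 0.08, -0.05], 70]
    - [[0, 0.05, 0.5], [0, 0, 0], 70]
    - [[0, 0, 0.3], [0, 0, 0], 70]
    - [[0, 0, 0], [0, 0, 0], 70]

```text
time_s: 2.05
tcp_pos: [0.59, 0.3404, 0.0283]
eef_rot: [179.7, -0.6, -103.0]
contact_force: [-0.8, 0.0, 0.4]
gripper_width: 0.0701
```

```bash
python3 - <<'E'
from h import *
plan([.5919,.3446,.022],down(-102.5),1)
E
```

```text
t 2.05 at [0.59   0.3404 0.0283] [ 179.7   -0.6 -103. ] F [-0.8  0.   0.4] w 70.1 j [ 46.  32. -11.   0. -47. -59.]
goal [0.5919 0.3446 0.022 ] dist [ 0.0019  0.0042 -0.0063] rot [ 0.3 -0.6 -0.5] rows 1
[-0.114, -0.024, 0.156] [0.035, -0.07, -0.061]
```

Request:
apply_moves:
  targets:
    - [[-0.11, -0.02, 0.16], [0.03, -0.07, -0.06], 70]
    - [[0, 0, 0], [0, 0, 0], 70]
    - [[0, 0, 0], [0, 0, 0], 70]

```text
time_s: 2.35
tcp_pos: [0.5929, 0.3459, 0.0235]
eef_rot: [-179.9, 0.2, -102.4]
contact_force: [0.2, -0.4, -0.1]
gripper_width: 0.0696
```

```bash
python3 - <<'E'
from h import *
plan([.5919,.3446,.022],down(-102.5),1)
E
```

```text
t 2.35 at [0.5929 0.3459 0.0235] [-179.9    0.2 -102.4] F [ 0.2 -0.4 -0.1] w 69.6 j [ 46.  33. -11.  -0. -46. -59.]
goal [0.5919 0.3446 0.022 ] dist [-0.001  -0.0013 -0.0015] rot [-0.1  0.2  0.1] rows 1
[0.037, 0.018, 0.038] [-0.011, 0.022, 0.011]
```

Good; close.

Request:
apply_moves:
  targets:
    - [[0.04, 0.02, 0.04], [0, 0.02, 0], 30]
    - [[0, 0, 0], [0, 0, 0], 30]
    - [[0, 0, 0], [0, 0, 0], 30]
    - [[0, 0, 0], [0, 0, 0], 30]
    - [[0, 0, 0], [0, 0, 0], 30]
  squeeze: 40

```text
time_s: 2.85
tcp_pos: [0.5926, 0.3454, 0.0247]
eef_rot: [-179.8, 0.2, -102.4]
contact_force: [-0.4, 0.5, -1.6]
gripper_width: 0.0399
```

```bash
python3 - <<'E'
from h import *
plan([.5919,.3446,.14],down(-102.5),1)
E
```

```text
t 2.85 at [0.5926 0.3454 0.0247] [-179.8    0.2 -102.4] F [-0.4  0.5 -1.6] w 39.9 j [ 47.  32. -12.   0. -46. -59.]
goal [0.5919 0.3446 0.14  ] dist [-0.0007 -0.0008  0.1153] rot [-0.2  0.2  0.1] rows 4
[0.003, 0.001, -0.72] [-0.007, 0.007, 0.003]
[0.004, 0.001, -0.72] [-0.007, 0.007, 0.003]
[0.005, 0.002, -0.72] [-0.007, 0.007, 0.003]
[0.005, 0.003, -0.72] [-0.007, 0.007, 0.003]
```

Request:
apply_moves:
  targets:
    - [[0, 0, -0.5], [0, 0, 0], 30]
    - [[0, 0, -1], [0, 0, 0], 30]
    - [[0, 0, -1], [0, 0, 0], 30]
    - [[0, 0, -1], [0, 0, 0], 30]
    - [[0, 0, -0.9], [0, 0, 0], 30]

```text
time_s: 3.35
tcp_pos: [0.5866, 0.341, 0.1944]
eef_rot: [179.4, -0.7, -102.6]
contact_force: [0.9, 0.5, -3.9]
gripper_width: 0.0398
```

```bash
python3 - <<'E'
from h import *
plan(deck([-.12,.08,.12]),RDECK,1)
E
```

```text
t 3.35 at [0.5866 0.341  0.1944] [ 179.4   -0.7 -102.6] F [ 0.9  0.5 -3.9] w 39.8 j [ 47.  23.  -2.  -0. -66. -59.]
goal [0.6251 0.0639 0.1739] dist [ 0.0385 -0.277  -0.0205] rot [  6.4  23.  -26.3] rows 8
[0.818, -0.306, 0.071] [0.1, 0.359, -0.411]
[0.829, -0.258, 0.117] [0.1, 0.359, -0.411]
[0.836, -0.208, 0.162] [0.1, 0.359, -0.411]
[0.837, -0.157, 0.206] [0.1, 0.359, -0.411]
[0.833, -0.106, 0.25] [0.1, 0.359, -0.411]
[0.824, -0.055, 0.293] [0.1, 0.359, -0.411]
[0.81, -0.004, 0.334] [0.1, 0.359, -0.411]
[0.791, 0.047, 0.374] [0.1, 0.359, -0.411]
```

Request:
apply_moves:
  targets:
    - [[0.82, -0.3, 0.07], [0.1, 0.36, -0.41], 30]
    - [[0.83, -0.26, 0.12], [0.1, 0.36, -0.41], 30]
    - [[0.84, -0.21, 0.16], [0.1, 0.36, -0.41], 30]
    - [[0.84, -0.16, 0.2], [0.1, 0.36, -0.41], 30]
    - [[0.83, -0.1, 0.25], [0.1, 0.36, -0.41], 30]

```text
time_s: 3.85
tcp_pos: [0.613, 0.1673, 0.1872]
eef_rot: [-178.5, -15.2, -85.5]
contact_force: [0.3, -0.2, -4.6]
gripper_width: 0.0394
```

```bash
python3 - <<'E'
from h import *
plan(deck([-.12,.08,.12]),RDECK,1)
E
```

```text
t 3.85 at [0.613  0.1673 0.1872] [-178.5  -15.2  -85.5] F [ 0.3 -0.2 -4.6] w 39.4 j [ 40.  21. -14.  15. -64. -43.]
goal [0.6251 0.0639 0.1739] dist [ 0.0121 -0.1033 -0.0133] rot [ 1.8  8.6 -9.3] rows 3
[0.807, -0.024, 0.336] [0.075, 0.359, -0.389]
[0.789, 0.023, 0.376] [0.075, 0.359, -0.389]
[0.767, 0.07, 0.414] [0.075, 0.359, -0.389]
```

Request:
apply_moves:
  targets:
    - [[0.81, -0.02, 0.34], [0.08, 0.36, -0.39], 30]
    - [[0.79, 0.02, 0.37], [0.07, 0.36, -0.39], 30]
    - [[0.6, 0.05, 0.4], [0.07, 0.36, -0.39], 30]
    - [[0, 0, 0], [0, 0, 0], 30]
    - [[0, 0, 0], [0, 0, 0], 30]

```text
time_s: 4.35
tcp_pos: [0.621, 0.0619, 0.167]
eef_rot: [179.2, -24.4, -75.2]
contact_force: [0.6, 1.6, -2.7]
gripper_width: 0.0401
```

```bash
python3 - <<'E'
from h import *
from plant import r
c=r.capture("scene"); np.savez("pics/s1.npz",**c); cv2.imwrite("pics/s1.png",cv2.resize(c["img"][120:310,220:480],None,fx=2.7,fy=2.7,interpolation=cv2.INTER_CUBIC))
p,_=pose(r.get_state()); print(todeck(p))
plan(deck([-.085,.081,.05]),RDECK,1)
E
```

```text
[-0.12211483  0.07525833  0.11317513]
t 4.4 at [0.6207 0.0619 0.1668] [179.2 -24.4 -75.2] F [-1.1 -0.8 -4.7] w 40.0 j [ 35.  20. -25.  27. -58. -38.]
goal [0.641  0.0056 0.1242] dist [ 0.0203 -0.0563 -0.0426] rot [ 0.6 -0.4  0.5] rows 2
[0.459, -0.076, 0.792] [0.037, -0.025, 0.03]
[0.462, -0.074, 0.791] [0.037, -0.025, 0.03]
```

View pics/s1.png

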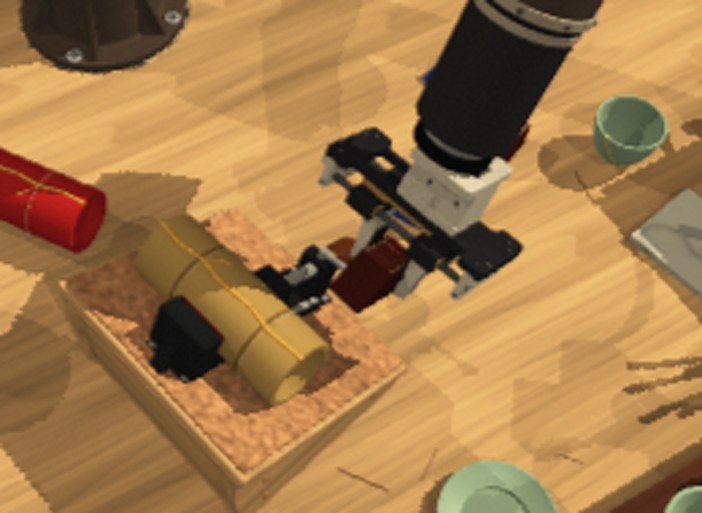

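```bash
python3 - <<'E'
from h import *
for n in ["scene0","top0"]:
    D=todeck(cloud(load(n)).reshape(-1,3)); D=D[np.isfinite(D).all(1)]
    g=D[(D[:,0]>-.17)&(D[:,0]<-.11)&(abs(D[:,1])<.07)&(D[:,2]>.05)&(D[:,2]<.2)]
    print(n,len(g),g.min(0).round(3),g.max(0).round(3),np.percentile(g,[5,95],axis=0).round(3).tolist())
    k=D[(D[:,0]>-.23)&(D[:,0]<-.165)&(abs(D[:,1])<.04)&(D[:,2]>.02)&(D[:,2]<.07)]; print("knob",len(k),np.percentile(k,[2,50,98],axis=0).round(3).tolist())
    j=D[(D[:,0]>-.1)&(D[:,0]<-.03)&(abs(D[:,1])<.03)&(D[:,2]>.045)&(D[:,2]<.058)]; print("jaw",len(j),np.percentile(j,[2,50,98],axis=0).round(3).tolist())
plan(deck([-.102,.081,.045]),RDECK,1)
E
```

```text
scene0 58 [-0.148 -0.006  0.051] [-0.133  0.053  0.065] [[-0.143, -0.002, 0.053], [-0.135, 0.052, 0.063]]
knob 74 [[-0.198, -0.013, 0.03], [-0.18, 0.005, 0.043], [-0.166, 0.013, 0.047]]
jaw 95 [[-0.071, -0.02, 0.047], [-0.057, 0.002, 0.051], [-0.045, 0.018, 0.054]]
top0 41 [-0.144 -0.007  0.051] [-0.132  0.055  0.071] [[-0.142, -0.003, 0.052], [-0.132, 0.052, 0.067]]
knob 76 [[-0.201, -0.014, 0.03], [-0.181, -0.002, 0.043], [-0.165, 0.014, 0.05]]
jaw 94 [[-0.069, -0.019, 0.045], [-0.052, 0.0, 0.052], [-0.035, 0.02, 0.058]]
t 4.4 at [0.6207 0.0619 0.1668] [179.2 -24.4 -75.2] F [-1.1 -0.8 -4.7] w 40.0 j [ 35.  20. -25.  27. -58. -38.]
goal [0.6377 0.0187 0.1127] dist [ 0.017  -0.0433 -0.0541] rot [ 0.6 -0.4  0.5] rows 2
[0.246, -0.078, 0.853] [0.037, -0.025, 0.03]
[0.249, -0.075, 0.853] [0.037, -0.025, 0.03]
```

Request:
apply_moves:
  targets:
    - [[0.25, -0.08, 0.6], [0.04, -0.02, 0.03], 30]
    - [[0.25, -0.07, 0.6], [0.04, -0.02, 0.03], 30]
    - [[0, 0, 0.3], [0, 0, 0], 30]
    - [[0, 0, 0], [0, 0, 0], 30]
    - [[0, 0, 0], [0, 0, 0], 30]

```text
time_s: 4.9
tcp_pos: [0.64, 0.026, 0.1205]
eef_rot: [-179.5, -23.8, -75.8]
contact_force: [0.6, -0.6, -4.3]
gripper_width: 0.0399
```

```bash
cat > st.py <<'E'
from h import *
from plant import r
import sys
s=r.get_state();p,_=pose(s); print("deck tcp",todeck(p).round(4),"F deck",(DR.T@s["contact_force"]).round(1))
g=[float(a) for a in sys.argv[1:4]]
plan(deck(g),RDECK,1)
E
python3 st.py -.102 .081 .028
```

```text
deck tcp [-0.1048  0.0851  0.0548] F deck [-1.1  0.4 -4.2]
t 4.9 at [0.64   0.026  0.1205] [-179.5  -23.8  -75.8] F [ 0.6 -0.6 -4.3] w 39.9 j [ 31.  23. -28.  31. -50. -39.]
goal [0.6394 0.012  0.0972] dist [-0.0006 -0.014  -0.0233] rot [-0.4  0.2 -0.1] rows 1
[0.071, 0.107, 0.668] [-0.053, 0.02, -0.01]
```

Request:
apply_moves:
  targets:
    - [[0.05, 0.05, 0.35], [-0.05, 0.02, 0], 30]
    - [[0.03, 0.05, 0.2], [0, 0, 0], 30]
    - [[0, 0, 0.05], [0, 0, 0], 30]
    - [[0, 0, 0], [0, 0, 0], 30]

```text
time_s: 5.3
tcp_pos: [0.6404, 0.0142, 0.0997]
eef_rot: [-179.8, -24.0, -75.7]
contact_force: [-0.1, 0.1, -3.8]
gripper_width: 0.0401
```

```bash
python3 st.py -.102 .081 .025
```

```text
deck tcp [-0.1027  0.0825  0.0311] F deck [-1.6 -0.1 -3.4]
t 5.3 at [0.6404 0.0142 0.0997] [-179.8  -24.   -75.7] F [-0.1  0.1 -3.8] w 40.1 j [ 30.  24. -30.  33. -47. -40.]
goal [0.6397 0.0108 0.0944] dist [-0.0007 -0.0034 -0.0053] rot [-0.2  0.  -0. ] rows 1
[0.019, 0.038, 0.153] [-0.024, 0.004, -0.003]
```

Request:
apply_moves:
  targets:
    - [[0.05, 0.03, 0.1], [-0.02, 0, 0], 30]
    - [[0.25, 0, 0], [0, 0, 0], 30]
    - [[0.15, 0, 0], [0, 0, 0], 30]
    - [[0, 0, 0], [0, 0, 0], 30]

```text
time_s: 5.7
tcp_pos: [0.6443, -0.0048, 0.1044]
eef_rot: [-179.9, -24.0, -75.7]
contact_force: [-0.5, -0.1, -5.1]
gripper_width: 0.0401
```

```bash
python3 st.py -.081 .081 .025
```

```text
deck tcp [-0.0831  0.0816  0.0275] F deck [-2.  -0.5 -4.6]
t 5.7 at [ 0.6443 -0.0048  0.1044] [-179.9  -24.   -75.7] F [-0.5 -0.1 -5.1] w 40.1 j [ 28.  24. -30.  33. -47. -38.]
goal [ 0.6444 -0.0078  0.103 ] dist [ 0.0001 -0.003  -0.0015] rot [-0.1  0.  -0. ] rows 1
[0.052, 0.016, 0.063] [-0.009, 0.003, -0.002]
```

Request:
apply_moves:
  targets:
    - [[0.02, 0, 0.06], [0, 0, 0], 30]
    - [[0, 0, 0.03], [0, 0, 0], 30]
    - [[0, 0, 0], [0, 0, 0], 30]

```text
time_s: 6.0
tcp_pos: [0.6452, -0.0075, 0.1018]
eef_rot: [-179.8, -24.0, -75.8]
contact_force: [-0.5, -0.4, -3.8]
gripper_width: 0.0395
```

```bash
python3 st.py -.079 .081 .025
```

```text
deck tcp [-0.0816  0.0818  0.024 ] F deck [-1.4 -0.6 -3.6]
t 6.0 at [ 0.6452 -0.0075  0.1018] [-179.8  -24.   -75.8] F [-0.5 -0.4 -3.8] w 39.5 j [ 27.  24. -30.  33. -46. -39.]
goal [ 0.6449 -0.0096  0.1038] dist [-0.0003 -0.0021  0.002 ] rot [-0.1  0.  -0.1] rows 1
[0.065, 0.021, -0.026] [-0.015, 0.005, -0.011]
```

Request:
apply_moves:
  targets:
    - [[0, 0, 0.04], [0, 0, 0], 30]
    - [[0, 0, 0.03], [0, 0, 0], 30]
    - [[0, 0, 0], [0, 0, 0], 30]

```text
time_s: 6.3
tcp_pos: [0.6453, -0.0072, 0.102]
eef_rot: [-179.7, -24.0, -75.8]
contact_force: [-0.6, 0.3, -4.8]
gripper_width: 0.0394
```

```bash
python3 st.py -.079 .081 .023
```

```text
deck tcp [-0.0817  0.082   0.0243] F deck [-2.4 -0.5 -4.2]
t 6.3 at [ 0.6453 -0.0072  0.102 ] [-179.7  -24.   -75.8] F [-0.6  0.3 -4.8] w 39.4 j [ 27.  24. -30.  33. -46. -39.]
goal [ 0.6451 -0.0104  0.1019] dist [-0.0002 -0.0032 -0.    ] rot [-0.2 -0.  -0.1] rows 1
[0.068, 0.026, 0.032] [-0.031, -0.004, -0.007]
```

Request:
apply_moves:
  targets:
    - [[0, 0, 0.1], [0, 0, 0], 30]

```text
time_s: 6.4
tcp_pos: [0.6459, -0.0076, 0.1014]
eef_rot: [-179.6, -24.1, -75.8]
contact_force: [-42.5, 34.6, 56.6]
gripper_width: 0.04
```

```bash
python3 st.py -.079 .081 .023
```

```text
deck tcp [-0.0815  0.0825  0.0235] F deck [-17.2 -32.6  69.6]
t 6.4 at [ 0.6459 -0.0076  0.1014] [-179.6  -24.1  -75.8] F [-42.5  34.6  56.6] w 40.0 j [ 27.  24. -31.  34. -46. -39.]
goal [ 0.6451 -0.0104  0.1019] dist [-0.0008 -0.0028  0.0005] rot [-0.4 -0.1 -0.1] rows 1
[0.062, 0.037, 0.013] [-0.046, -0.015, -0.008]
```

Request:
apply_moves:
  targets:
    - [[0, 0, -0.01], [0, 0, 0], 30]
    - [[0, 0, 0], [0, 0, 0], 30]

```text
time_s: 6.6
tcp_pos: [0.6461, -0.0061, 0.1031]
eef_rot: [-179.5, -24.1, -75.7]
contact_force: [0.3, -0.5, -3.5]
gripper_width: 0.0398
```

```bash
python3 st.py -.079 .081 .024; python3 - <<'E'
from h import *
from plant import r
s=r.get_state();p,Rr=pose(s)
T=np.eye(4);T[:3,:3]=Rr.as_matrix();T[:3,3]=p
c=r.capture("wrist"); np.savez("pics/w2.npz",**c,T=T@c["mount"]); cv2.imwrite("pics/w2.png",c["img"])
c=r.capture("scene"); np.savez("pics/s2.npz",**c); cv2.imwrite("pics/s2.png",cv2.resize(c["img"][120:310,220:480],None,fx=2.7,fy=2.7,interpolation=cv2.INTER_CUBIC))
E
```

```text
deck tcp [-0.0821  0.0831  0.0257] F deck [-1.   0.2 -3.4]
t 6.6 at [ 0.6461 -0.0061  0.1031] [-179.5  -24.1  -75.7] F [ 0.3 -0.5 -3.5] w 39.8 j [ 28.  24. -30.  34. -46. -39.]
goal [ 0.645  -0.01    0.1029] dist [-0.0012 -0.0039 -0.0003] rot [-0.5 -0.1 -0. ] rows 1
[0.076, 0.052, 0.042] [-0.066, -0.015, -0.002]
```

View pics/w2.png

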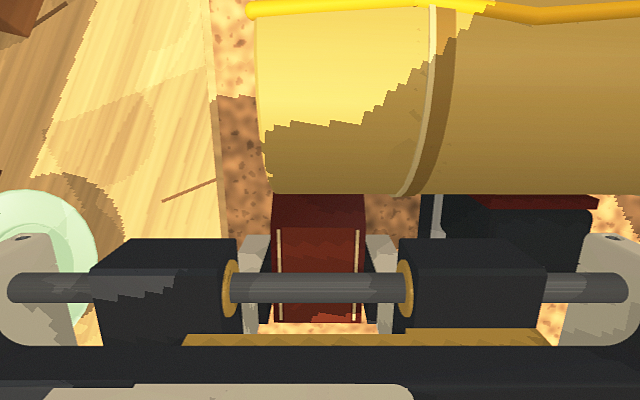

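View pics/s2.png

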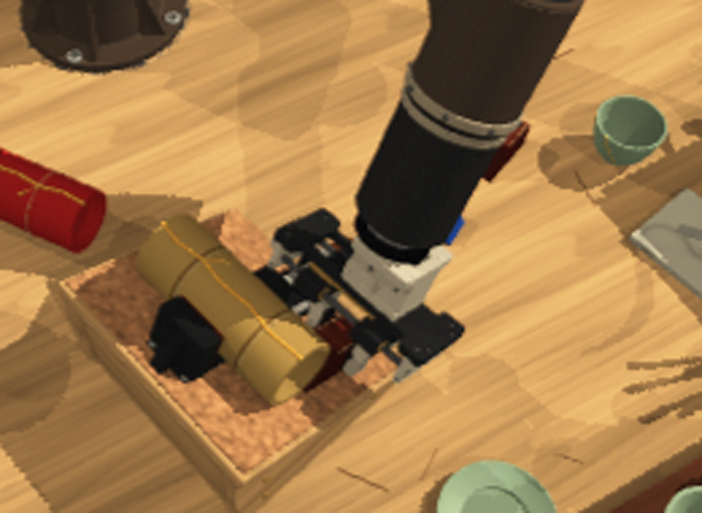

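Request:
apply_moves:
  targets:
    - [[0.03, 0.05, 0.03], [-0.06, 0, 0], 30]
    - [[0, 0, 0], [0, 0, 0], 30]

```text
time_s: 6.9
tcp_pos: [0.6449, -0.0083, 0.1019]
eef_rot: [-180.0, -24.1, -75.7]
contact_force: [-4.9, 3.8, 3.1]
gripper_width: 0.0398
```

```bash
python3 st.py -.079 .081 .024
```

```text
deck tcp [-0.0809  0.0814  0.0238] F deck [-3.2 -3.8  4.9]
t 6.9 at [ 0.6449 -0.0083  0.1019] [-180.   -24.1  -75.7] F [-4.9  3.8  3.1] w 39.8 j [ 27.  24. -30.  33. -46. -39.]
goal [ 0.645  -0.01    0.1029] dist [ 0.0001 -0.0017  0.001 ] rot [-0.  -0.1 -0. ] rows 1
[0.048, 0.009, -0.005] [-0.0, -0.012, -0.001]
```

Request:
apply_moves:
  targets:
    - [[0.04, 0, -0.01], [0, 0, 0], 30]
    - [[0, 0, 0], [0, 0, 0], 30]

```text
time_s: 7.1
tcp_pos: [0.6453, -0.0097, 0.1026]
eef_rot: [179.9, -24.1, -75.7]
contact_force: [-4.5, 2.7, 2.3]
gripper_width: 0.0399
```

```bash
python3 st.py -.079 .081 .024
```

```text
deck tcp [-0.0792  0.0814  0.0238] F deck [-2.4 -3.7  3.6]
t 7.1 at [ 0.6453 -0.0097  0.1026] [179.9 -24.1 -75.7] F [-4.5  2.7  2.3] w 39.9 j [ 27.  24. -30.  33. -47. -38.]
goal [ 0.645  -0.01    0.1029] dist [-0.0003 -0.0002  0.0003] rot [ 0.1 -0.1  0. ] rows 1
[0.006, 0.01, -0.005] [0.007, -0.013, 0.0]
```

Request:
apply_moves:
  targets:
    - [[0.03, 0, -0.01], [0, 0, 0], 30]

```text
time_s: 7.2
tcp_pos: [0.6456, -0.0106, 0.1031]
eef_rot: [179.9, -24.1, -75.7]
contact_force: [0.3, 1.3, -5.4]
gripper_width: 0.04
```

```bash
python3 st.py -.079 .081 .024
```

```text
deck tcp [-0.0782  0.0814  0.0239] F deck [-3.3  0.6 -4.5]
t 7.2 at [ 0.6456 -0.0106  0.1031] [179.9 -24.1 -75.7] F [ 0.3  1.3 -5.4] w 40.0 j [ 27.  24. -30.  33. -47. -38.]
goal [ 0.645  -0.01    0.1029] dist [-0.0006  0.0006 -0.0002] rot [ 0.1 -0.1  0. ] rows 1
[-0.019, 0.011, -0.003] [0.009, -0.011, 0.001]
```

Request:
apply_moves:
  targets:
    - [[0.03, 0, 0], [0, 0, 0], 30]

```text
time_s: 7.3
tcp_pos: [0.6459, -0.0113, 0.1033]
eef_rot: [179.9, -24.0, -75.7]
contact_force: [-5.9, 9.0, -0.3]
gripper_width: 0.0398
```

```bash
python3 st.py -.079 .081 .024
```

```text
deck tcp [-0.0774  0.0816  0.0238] F deck [-9.4 -3.5  3.9]
t 7.3 at [ 0.6459 -0.0113  0.1033] [179.9 -24.  -75.7] F [-5.9  9.  -0.3] w 39.8 j [ 27.  24. -30.  33. -47. -38.]
goal [ 0.645  -0.01    0.1029] dist [-0.0009  0.0013 -0.0004] rot [ 0.1 -0.   0. ] rows 1
[-0.039, 0.015, -0.005] [0.007, -0.005, 0.002]
```

Request:
apply_moves:
  targets:
    - [[0.02, 0, -0.01], [0, 0, 0], 30]

```text
time_s: 7.4
tcp_pos: [0.646, -0.0114, 0.1034]
eef_rot: [180.0, -24.0, -75.7]
contact_force: [-0.7, 4.8, -6.5]
gripper_width: 0.0395
```

```bash
python3 st.py -.079 .081 .024
```

```text
deck tcp [-0.0773  0.0817  0.0238] F deck [-7.1  0.5 -4. ]
t 7.4 at [ 0.646  -0.0114  0.1034] [180.  -24.  -75.7] F [-0.7  4.8 -6.5] w 39.5 j [ 27.  24. -30.  33. -47. -38.]
goal [ 0.645  -0.01    0.1029] dist [-0.001   0.0014 -0.0005] rot [0. 0. 0.] rows 1
[-0.042, 0.016, -0.004] [0.005, 0.003, 0.002]
```

Request:
apply_moves:
  targets:
    - [[0, 0, 0], [0, 0, 0], 30]
    - [[0, 0, 0], [0, 0, 0], 56]
    - [[0, 0, 0], [0, 0, 0], 56]
    - [[0, 0, 0], [0, 0, 0], 56]

```text
time_s: 7.8
tcp_pos: [0.6466, -0.0123, 0.1044]
eef_rot: [180.0, -24.1, -75.7]
contact_force: [-0.1, 0.1, 0.3]
gripper_width: 0.0544
```

```bash
python3 st.py -.1 .081 .1
```

```text
deck tcp [-0.076   0.0821  0.0244] F deck [ 0.  -0.1  0.3]
t 7.8 at [ 0.6466 -0.0123  0.1044] [180.  -24.1 -75.7] F [-0.1  0.1  0.3] w 54.4 j [ 27.  24. -30.  33. -47. -38.]
goal [0.6326 0.0386 0.1637] dist [-0.014   0.0508  0.0593] rot [ 0.  -0.1 -0. ] rows 3
[-0.2, 0.009, -0.63] [0.002, -0.003, -0.0]
[-0.2, 0.009, -0.63] [0.002, -0.003, -0.0]
[-0.2, 0.009, -0.63] [0.002, -0.003, -0.0]
```

Released, force zero. Retreat straight out along the tool and then away.

Request:
apply_moves:
  targets:
    - [[-0.05, 0, -0.6], [0, 0, 0], 56]
    - [[-0.1, 0, -0.9], [0, 0, 0], 56]
    - [[-0.2, 0, -0.9], [0, 0, 0], 56]
    - [[-0.5, 0, -0.7], [0, 0, 0], 56]

```text
time_s: 8.2
tcp_pos: [0.6242, 0.0637, 0.2041]
eef_rot: [179.5, -24.2, -75.9]
contact_force: [0.7, -0.4, 0.7]
gripper_width: 0.0562
```

```bash
python3 - <<'E'
from h import *
from plant import r
s=r.get_state();p,Rr=pose(s)
T=np.eye(4);T[:3,:3]=Rr.as_matrix();T[:3,3]=p
c=r.capture("wrist"); np.savez("pics/w3.npz",**c,T=T@c["mount"]); cv2.imwrite("pics/w3.png",c["img"])
W=cloud(c,T@c["mount"]);D=todeck(W.reshape(-1,3)).reshape(W.shape)
hsv=cv2.cvtColor(c["img"],cv2.COLOR_BGR2HSV).astype(int)
m=((hsv[...,0]<=8)|(hsv[...,0]>172))&(hsv[...,1]>150)&(D[...,2]>.03)&(D[...,2]<.05)&(D[...,1]>.04)&(D[...,1]<.12)&(D[...,0]<-.04)
Q=D[m]; print(len(Q),Q.min(0),Q.max(0),cv2.minAreaRect((Q[:,:2]*1000).astype(np.float32)))
n=np.array([np.cos(np.radians(-68.4)),np.sin(np.radians(-68.4))]); g=np.array([.4763,.3345])-.018*n
plan([*g,.15],down(-68.4))
E
```

```text
3302 [-0.09807867  0.06222873  0.0300131 ] [-0.04182631  0.10177512  0.04114395] ((-69.78004455566406, 81.92822265625), (39.38173294067383, 56.35584259033203), 89.25640869140625)
t 8.25 at [0.6255 0.068  0.207 ] [179.7 -24.2 -75.8] F [1.8 3.1 3.8] w 55.8 j [ 36.  19. -21.  25. -62. -36.]
goal [0.4697 0.3512 0.15  ] dist [-0.1558  0.2832 -0.057 ] rot [  1.8 -24.1  -7.3] rows 9
[-0.858, 0.228, -0.21] [0.025, -0.335, -0.102]
[-0.87, 0.215, -0.171] [0.025, -0.335, -0.102]
[-0.88, 0.202, -0.131] [0.025, -0.335, -0.102]
[-0.888, 0.189, -0.09] [0.025, -0.335, -0.102]
[-0.893, 0.176, -0.049] [0.025, -0.335, -0.102]
[-0.897, 0.163, -0.008] [0.025, -0.335, -0.102]
[-0.899, 0.15, 0.034] [0.025, -0.335, -0.102]
[-0.898, 0.138, 0.075] [0.025, -0.335, -0.102]
[-0.896, 0.125, 0.117] [0.025, -0.335, -0.102]
```

View pics/w3.png

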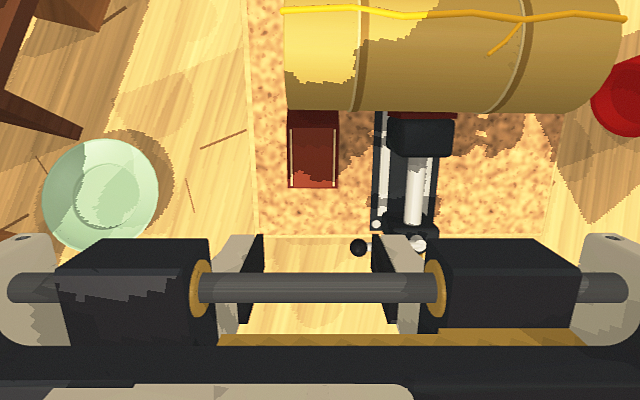

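Request:
apply_moves:
  targets:
    - [[-0.86, 0.23, -0.21], [0.03, -0.33, -0.1], 70]
    - [[-0.87, 0.21, -0.17], [0.02, -0.33, -0.1], 70]
    - [[-0.88, 0.2, -0.13], [0.02, -0.33, -0.1], 70]
    - [[-0.89, 0.19, -0.09], [0.02, -0.33, -0.1], 70]
    - [[-0.89, 0.18, -0.05], [0.02, -0.33, -0.1], 70]

```text
time_s: 8.75
tcp_pos: [0.5374, 0.2301, 0.1776]
eef_rot: [179.6, -10.5, -71.7]
contact_force: [-0.1, 0.0, 1.3]
gripper_width: 0.0699
```

Request:
apply_moves:
  targets:
    - [[-0.9, 0.16, 0], [0.02, -0.33, -0.1], 70]
    - [[-0.9, 0.15, 0.03], [0.02, -0.33, -0.1], 70]
    - [[-0.9, 0.14, 0.07], [0.02, -0.33, -0.1], 70]
    - [[-0.6, 0.1, 0.1], [0.02, -0.33, -0.1], 70]
    - [[0, 0, 0], [0, 0, 0], 70]

```text
time_s: 9.25
tcp_pos: [0.4694, 0.3521, 0.1545]
eef_rot: [-179.9, 0.6, -68.3]
contact_force: [1.1, -1.3, 1.2]
gripper_width: 0.0698
```

```bash
cat > c1.py <<'E'
from h import *
import sys
n=np.array([np.cos(np.radians(-68.4)),np.sin(np.radians(-68.4))]); g=np.array([.4763,.3345])-.018*n
plan([*g,float(sys.argv[1])],down(-68.4))
E
python3 c1.py .06
```

```text
t 9.25 at [0.4694 0.3521 0.1545] [-179.9    0.6  -68.3] F [ 1.1 -1.3  1.2] w 69.8 j [ 56.  16. -18.  -1. -56. -34.]
goal [0.4697 0.3512 0.06  ] dist [ 0.0003 -0.0009 -0.0945] rot [-0.1  0.6  0.1] rows 3
[0.016, 0.002, 0.788] [-0.003, 0.025, 0.005]
[0.013, 0.001, 0.788] [-0.003, 0.025, 0.005]
[0.011, 0.001, 0.788] [-0.003, 0.025, 0.005]
```

Request:
apply_moves:
  targets:
    - [[0, 0, 0.8], [0, 0.05, 0], 70]
    - [[0, 0, 0.8], [0, 0.02, 0], 70]
    - [[0, 0, 0.8], [0, 0, 0], 70]
    - [[0, 0, 0.5], [0, 0, 0], 70]
    - [[0, 0, 0], [0, 0, 0], 70]

```text
time_s: 9.75
tcp_pos: [0.4728, 0.3512, 0.0381]
eef_rot: [-179.7, -0.2, -68.3]
contact_force: [-0.3, -0.4, 0.3]
gripper_width: 0.0702
```

```bash
python3 c1.py .023
```

```text
t 9.75 at [0.4728 0.3512 0.0381] [-179.7   -0.2  -68.3] F [-0.3 -0.4  0.3] w 70.2 j [ 56.  24. -24.   0. -41. -34.]
goal [0.4697 0.3512 0.023 ] dist [-0.0031 -0.     -0.0151] rot [-0.3 -0.2  0.1] rows 1
[-0.029, 0.074, 0.378] [-0.042, -0.019, 0.016]
```

Request:
apply_moves:
  targets:
    - [[-0.03, 0.07, 0.32], [-0.04, -0.02, 0], 70]
    - [[0, 0, 0.05], [0, 0, 0], 70]
    - [[0, 0, 0], [0, 0, 0], 70]

```text
time_s: 10.05
tcp_pos: [0.4712, 0.3513, 0.0244]
eef_rot: [-179.9, -0.0, -68.3]
contact_force: [1.2, 1.1, 0.2]
gripper_width: 0.0699
```

```bash
python3 c1.py .023
```

```text
t 10.05 at [0.4712 0.3513 0.0244] [-179.9   -0.   -68.3] F [1.2 1.1 0.2] w 69.9 j [ 56.  25. -25.   0. -40. -34.]
goal [0.4697 0.3512 0.023 ] dist [-0.0015 -0.     -0.0014] rot [-0.1 -0.   0.1] rows 1
[-0.013, 0.035, 0.034] [-0.011, -0.0, 0.013]
```

Request:
apply_moves:
  targets:
    - [[-0.01, 0.03, 0], [0, 0, 0], 30]
    - [[0, 0, 0], [0, 0, 0], 30]
    - [[0, 0, 0], [0, 0, 0], 30]
    - [[0, 0, 0], [0, 0, 0], 30]
    - [[0, 0, 0], [0, 0, 0], 30]

```text
time_s: 10.55
tcp_pos: [0.4707, 0.3523, 0.0272]
eef_rot: [-179.7, 0.1, -68.3]
contact_force: [0.5, -0.9, -2.9]
gripper_width: 0.0398
```

```bash
python3 c1.py .2
```

```text
t 10.55 at [0.4707 0.3523 0.0272] [-1.797e+02  1.000e-01 -6.830e+01] F [ 0.5 -0.9 -2.9] w 39.8 j [ 56.  25. -25.   0. -40. -34.]
goal [0.4697 0.3512 0.2   ] dist [-0.001  -0.0011  0.1728] rot [-0.3  0.1  0.1] rows 5
[0.001, 0.002, -0.864] [-0.008, 0.003, 0.003]
[0.002, 0.003, -0.864] [-0.008, 0.003, 0.003]
[0.002, 0.004, -0.864] [-0.008, 0.003, 0.003]
[0.002, 0.005, -0.864] [-0.008, 0.003, 0.003]
[0.003, 0.006, -0.864] [-0.008, 0.003, 0.003]
```

Request:
apply_moves:
  targets:
    - [[0, 0, -0.5], [0, 0, 0], 30]
    - [[0, 0, -1], [0, 0, 0], 30]
    - [[0, 0, -1], [0, 0, 0], 30]
    - [[0, 0, -1], [0, 0, 0], 30]
    - [[0, 0, -0.9], [0, 0, 0], 30]

```text
time_s: 11.05
tcp_pos: [0.4659, 0.3473, 0.2]
eef_rot: [179.3, -0.3, -68.4]
contact_force: [0.4, 1.6, -4.2]
gripper_width: 0.0395
```

```bash
python3 st.py -.12 -.081 .12
```

```text
deck tcp [-0.3962 -0.0042  0.2716] F deck [-3.   0.8 -3.2]
t 11.05 at [0.4659 0.3473 0.2   ] [179.3  -0.3 -68.4] F [ 0.4  1.6 -4.2] w 39.5 j [ 56.  14. -14.  -0. -62. -34.]
goal [0.4691 0.0242 0.1739] dist [ 0.0032 -0.3232 -0.0261] rot [-0.9 23.6  7.3] rows 9
[0.838, 0.321, 0.081] [-0.012, 0.328, 0.102]
[0.837, 0.309, 0.12] [-0.012, 0.328, 0.102]
[0.835, 0.297, 0.159] [-0.012, 0.328, 0.102]
[0.831, 0.285, 0.198] [-0.012, 0.328, 0.102]
[0.825, 0.273, 0.236] [-0.012, 0.328, 0.102]
[0.817, 0.261, 0.274] [-0.012, 0.328, 0.102]
[0.808, 0.249, 0.312] [-0.012, 0.328, 0.102]
[0.796, 0.237, 0.349] [-0.012, 0.328, 0.102]
[0.782, 0.225, 0.385] [-0.012, 0.328, 0.102]
```

Request:
apply_moves:
  targets:
    - [[0.84, 0.32, 0.08], [0, 0.33, 0.1], 30]
    - [[0.84, 0.31, 0.12], [0, 0.33, 0.1], 30]
    - [[0.83, 0.3, 0.16], [0, 0.33, 0.1], 30]
    - [[0.83, 0.29, 0.2], [0, 0.33, 0.1], 30]
    - [[0.82, 0.27, 0.23], [0, 0.33, 0.1], 30]

```text
time_s: 11.55
tcp_pos: [0.4696, 0.1677, 0.1905]
eef_rot: [-179.5, -13.5, -72.5]
contact_force: [0.9, -0.6, -3.4]
gripper_width: 0.0397
```

Request:
apply_moves:
  targets:
    - [[0.82, 0.26, 0.27], [0, 0.33, 0.1], 30]
    - [[0.8, 0.25, 0.31], [0, 0.33, 0.1], 30]
    - [[0.8, 0.24, 0.35], [0, 0.33, 0.1], 30]
    - [[0.4, 0.1, 0.2], [0, 0.33, 0.1], 30]
    - [[0, 0, 0], [0, 0, 0], 30]

```text
time_s: 12.05
tcp_pos: [0.4673, 0.0323, 0.177]
eef_rot: [-178.6, -24.4, -76.3]
contact_force: [0.1, 0.7, -3.3]
gripper_width: 0.0399
```

```bash
python3 st.py -.102 -.081 .055
```

```text
deck tcp [-0.1264 -0.0807  0.1262] F deck [-1.9  0.2 -2.7]
t 12.05 at [0.4673 0.0323 0.177 ] [-178.6  -24.4  -76.3] F [ 0.1  0.7 -3.3] w 39.9 j [ 45.   5. -43.  26. -56. -48.]
goal [ 0.4797 -0.0174  0.1218] dist [ 0.0124 -0.0497 -0.0551] rot [-1.1 -0.4 -0.5] rows 2
[0.299, 0.018, 0.892] [-0.07, -0.026, -0.034]
[0.302, 0.011, 0.891] [-0.07, -0.026, -0.034]
```

Request:
apply_moves:
  targets:
    - [[0.25, 0.02, 0.7], [-0.07, -0.02, -0.03], 30]
    - [[0.25, 0.01, 0.7], [-0.07, -0.02, -0.03], 30]
    - [[0, 0, 0.3], [0, 0, 0], 30]
    - [[0, 0, 0], [0, 0, 0], 30]
    - [[0, 0, 0], [0, 0, 0], 30]

```text
time_s: 12.55
tcp_pos: [0.4803, -0.01, 0.1222]
eef_rot: [-179.8, -23.6, -75.7]
contact_force: [0.3, 0.6, -4.0]
gripper_width: 0.0397
```

```bash
python3 st.py -.101 -.081 .03
```

```text
deck tcp [-0.1083 -0.0786  0.0582] F deck [-2.1  0.5 -3.5]
t 12.55 at [ 0.4803 -0.01    0.1222] [-179.8  -23.6  -75.7] F [ 0.3  0.6 -4. ] w 39.7 j [ 37.  10. -48.  31. -46. -47.]
goal [ 0.4824 -0.0281  0.0994] dist [ 0.0021 -0.0181 -0.0228] rot [-0.2  0.4  0. ] rows 1
[0.186, 0.063, 0.703] [-0.029, 0.044, 0.001]
```

Request:
apply_moves:
  targets:
    - [[0.1, 0.06, 0.35], [-0.03, 0.04, 0], 30]
    - [[0.08, 0, 0.25], [0, 0, 0], 30]
    - [[0, 0, 0.05], [0, 0, 0], 30]
    - [[0, 0, 0], [0, 0, 0], 30]

```text
time_s: 12.95
tcp_pos: [0.4852, -0.024, 0.1032]
eef_rot: [-179.6, -23.8, -75.6]
contact_force: [-0.7, -0.6, -3.2]
gripper_width: 0.0398
```

```bash
python3 st.py -.083 -.081 .028
```

```text
deck tcp [-0.1025 -0.0773  0.0349] F deck [-1.  -0.8 -3.1]
t 12.95 at [ 0.4852 -0.024   0.1032] [-179.6  -23.8  -75.6] F [-0.7 -0.6 -3.2] w 39.8 j [ 35.  11. -50.  34. -42. -49.]
goal [ 0.4867 -0.0449  0.1049] dist [ 0.0015 -0.0209  0.0017] rot [-0.4  0.2  0.1] rows 1
[0.488, 0.094, 0.169] [-0.048, 0.023, 0.007]
```

Request:
apply_moves:
  targets:
    - [[0.05, 0.09, 0.15], [-0.05, 0.02, 0], 30]
    - [[0.2, 0, 0], [0, 0, 0], 30]
    - [[0.15, 0, 0], [0, 0, 0], 30]
    - [[0, 0, 0], [0, 0, 0], 30]

```text
time_s: 13.35
tcp_pos: [0.4868, -0.0417, 0.1055]
eef_rot: [-180.0, -24.0, -75.6]
contact_force: [0.7, -0.6, -2.8]
gripper_width: 0.0397
```

```bash
python3 st.py -.081 -.081 .026
```

```text
deck tcp [-0.0855 -0.0801  0.0298] F deck [-0.4  0.5 -2.9]
t 13.35 at [ 0.4868 -0.0417  0.1055] [-180.   -24.   -75.6] F [ 0.7 -0.6 -2.8] w 39.7 j [ 32.  11. -50.  35. -42. -47.]
goal [ 0.4873 -0.0474  0.1039] dist [ 0.0005 -0.0057 -0.0016] rot [-0.1  0.   0.1] rows 1
[0.113, 0.023, 0.094] [-0.01, 0.004, 0.01]
```

Lower in gentle single rows.

Request:
apply_moves:
  targets:
    - [[0.06, 0.02, 0.05], [0, 0, 0], 30]
    - [[0, 0, 0], [0, 0, 0], 30]

```text
time_s: 13.55
tcp_pos: [0.487, -0.0452, 0.1049]
eef_rot: [-179.9, -23.9, -75.7]
contact_force: [0.5, -0.2, -3.9]
gripper_width: 0.0395
```

```bash
python3 st.py -.081 -.081 .026
```

```text
deck tcp [-0.0826 -0.0808  0.0279] F deck [-1.3  0.5 -3.7]
t 13.55 at [ 0.487  -0.0452  0.1049] [-179.9  -23.9  -75.7] F [ 0.5 -0.2 -3.9] w 39.5 j [ 32.  11. -51.  36. -42. -47.]
goal [ 0.4873 -0.0474  0.1039] dist [ 0.0003 -0.0022 -0.0011] rot [-0.1  0.1  0. ] rows 1
[0.039, 0.005, 0.046] [-0.014, 0.007, 0.003]
```

Request:
apply_moves:
  targets:
    - [[0.02, 0, 0.04], [0, 0.01, 0], 30]
    - [[0, 0, 0], [0, 0, 0], 30]

```text
time_s: 13.75
tcp_pos: [0.4876, -0.0466, 0.1039]
eef_rot: [-179.9, -24.0, -75.7]
contact_force: [0.8, -0.4, -3.5]
gripper_width: 0.0394
```

```bash
python3 st.py -.081 -.081 .026
```

```text
deck tcp [-0.0817 -0.0806  0.0263] F deck [-0.9  0.7 -3.5]
t 13.75 at [ 0.4876 -0.0466  0.1039] [-179.9  -24.   -75.7] F [ 0.8 -0.4 -3.5] w 39.4 j [ 32.  11. -51.  36. -41. -47.]
goal [ 0.4873 -0.0474  0.1039] dist [-0.0002 -0.0008 -0.    ] rot [-0.1 -0.   0. ] rows 1
[0.017, 0.011, 0.008] [-0.018, -0.003, 0.002]
```

Request:
apply_moves:
  targets:
    - [[0.01, 0.01, 0.03], [-0.01, 0, 0], 30]
    - [[0, 0, 0], [0, 0, 0], 30]

```text
time_s: 13.95
tcp_pos: [0.4878, -0.0465, 0.104]
eef_rot: [-179.8, -24.0, -75.7]
contact_force: [0.5, -0.1, -3.1]
gripper_width: 0.0399
```

```bash
python3 st.py -.081 -.081 .024
```

```text
deck tcp [-0.0817 -0.0804  0.0265] F deck [-1.   0.5 -2.9]
t 13.95 at [ 0.4878 -0.0465  0.104 ] [-179.8  -24.   -75.7] F [ 0.5 -0.1 -3.1] w 39.9 j [ 32.  11. -51.  36. -41. -47.]
goal [ 0.4875 -0.0482  0.102 ] dist [-0.0002 -0.0017 -0.002 ] rot [-0.2 -0.   0. ] rows 1
[0.016, 0.016, 0.062] [-0.024, -0.002, 0.003]
```

Request:
apply_moves:
  targets:
    - [[0.01, 0.01, 0.04], [-0.02, 0, 0], 30]

```text
time_s: 14.05
tcp_pos: [0.488, -0.0469, 0.1038]
eef_rot: [-179.9, -24.0, -75.7]
contact_force: [-29.5, 24.0, 34.0]
gripper_width: 0.04
```

```bash
python3 st.py -.081 -.081 .024
```

```text
deck tcp [-0.0814 -0.0802  0.026 ] F deck [-14.1 -22.6  43.4]
t 14.05 at [ 0.488  -0.0469  0.1038] [-179.9  -24.   -75.7] F [-29.5  24.   34. ] w 40.0 j [ 32.  11. -51.  36. -41. -47.]
goal [ 0.4875 -0.0482  0.102 ] dist [-0.0005 -0.0013 -0.0017] rot [-0.1 -0.   0. ] rows 1
[0.009, 0.02, 0.051] [-0.017, -0.003, 0.005]
```

Request:
apply_moves:
  targets:
    - [[0.04, 0, -0.01], [0, 0, 0], 30]

```text
time_s: 14.15
tcp_pos: [0.4884, -0.0477, 0.105]
eef_rot: [-179.9, -24.0, -75.6]
contact_force: [-0.0, 0.4, -4.2]
gripper_width: 0.0395
```

```bash
python3 st.py -.079 -.081 .026
```

```text
deck tcp [-0.0801 -0.08    0.0268] F deck [-2.1  0.1 -3.7]
t 14.15 at [ 0.4884 -0.0477  0.105 ] [-179.9  -24.   -75.6] F [-0.   0.4 -4.2] w 39.5 j [ 32.  11. -51.  36. -42. -47.]
goal [ 0.4878 -0.0492  0.1047] dist [-0.0006 -0.0015 -0.0003] rot [-0.2 -0.   0.1] rows 1
[0.027, 0.025, 0.02] [-0.022, -0.002, 0.008]
```

Request:
apply_moves:
  targets:
    - [[0.04, 0.02, 0.015], [-0.02, 0, 0], 30]

```text
time_s: 14.25
tcp_pos: [0.4883, -0.0491, 0.105]
eef_rot: [-180.0, -24.0, -75.6]
contact_force: [-0.9, 2.0, -4.7]
gripper_width: 0.0398
```

```bash
python3 st.py -.079 -.081 .026
```

```text
deck tcp [-0.0788 -0.0805  0.0263] F deck [-3.9 -0.4 -3.4]
t 14.25 at [ 0.4883 -0.0491  0.105 ] [-180.   -24.   -75.6] F [-0.9  2.  -4.7] w 39.8 j [ 31.  11. -51.  36. -42. -47.]
goal [ 0.4878 -0.0492  0.1047] dist [-0.0005 -0.0001 -0.0004] rot [-0.1  0.   0.1] rows 1
[-0.004, 0.012, 0.008] [-0.007, 0.003, 0.011]
```

Request:
apply_moves:
  targets:
    - [[0.03, 0, 0.005], [0, 0, 0], 30]

```text
time_s: 14.35
tcp_pos: [0.4885, -0.0496, 0.1051]
eef_rot: [-179.9, -23.9, -75.6]
contact_force: [-16.3, 17.8, 6.4]
gripper_width: 0.0393
```

```bash
python3 st.py -.079 -.081 .026
```

```text
deck tcp [-0.0784 -0.0804  0.0262] F deck [-16.8 -11.4  14.5]
t 14.35 at [ 0.4885 -0.0496  0.1051] [-179.9  -23.9  -75.6] F [-16.3  17.8   6.4] w 39.3 j [ 31.  11. -51.  36. -42. -47.]
goal [ 0.4878 -0.0492  0.1047] dist [-0.0007  0.0004 -0.0004] rot [-0.1  0.1  0.1] rows 1
[-0.016, 0.015, 0.004] [-0.012, 0.014, 0.011]
```

Request:
apply_moves:
  targets:
    - [[0.03, 0, -0.01], [0, 0, 0], 30]

```text
time_s: 14.45
tcp_pos: [0.4885, -0.0499, 0.1054]
eef_rot: [-179.9, -23.8, -75.6]
contact_force: [-3.6, 6.1, -5.1]
gripper_width: 0.0397
```

```bash
python3 st.py -.079 -.081 .026
```

```text
deck tcp [-0.0779 -0.0805  0.0263] F deck [-8.3 -2.  -1.8]
t 14.45 at [ 0.4885 -0.0499  0.1054] [-179.9  -23.8  -75.6] F [-3.6  6.1 -5.1] w 39.7 j [ 31.  11. -51.  36. -42. -46.]
goal [ 0.4878 -0.0492  0.1047] dist [-0.0007  0.0007 -0.0007] rot [-0.1  0.2  0.1] rows 1
[-0.026, 0.014, 0.008] [-0.014, 0.024, 0.012]
```

Request:
apply_moves:
  targets:
    - [[0, 0, 0], [0, 0, 0], 30]
    - [[0, 0, 0], [0, 0, 0], 56]
    - [[0, 0, 0], [0, 0, 0], 56]
    - [[0, 0, 0], [0, 0, 0], 56]

```text
time_s: 14.85
tcp_pos: [0.489, -0.0504, 0.1056]
eef_rot: [-180.0, -23.9, -75.6]
contact_force: [-1.0, -0.4, 0.9]
gripper_width: 0.0545
```

```bash
python3 st.py -.1 -.081 .1
```

```text
deck tcp [-0.0773 -0.0801  0.0263] F deck [ 0.5 -1.   0.8]
t 14.85 at [ 0.489  -0.0504  0.1056] [-180.   -23.9  -75.6] F [-1.  -0.4  0.9] w 54.5 j [ 31.  11. -50.  36. -42. -46.]
goal [ 0.4756 -0.0014  0.1637] dist [-0.0134  0.049   0.0581] rot [-0.1  0.1  0.1] rows 3
[-0.191, 0.006, -0.614] [-0.003, 0.004, 0.004]
[-0.19, 0.006, -0.614] [-0.003, 0.004, 0.004]
[-0.19, 0.007, -0.614] [-0.003, 0.004, 0.004]
```

Request:
apply_moves:
  targets:
    - [[-0.05, 0, -0.6], [0, 0, 0], 56]
    - [[-0.1, 0, -0.9], [0, 0, 0], 56]
    - [[-0.3, 0, -0.9], [0, 0, 0], 56]
    - [[-0.9, 0, -0.7], [0, 0, 0], 56]
    - [[-0.5, 0, 0], [0, 0, 0], 56]

```text
time_s: 15.35
tcp_pos: [0.458, 0.0647, 0.1926]
eef_rot: [179.8, -23.8, -75.9]
contact_force: [0.4, -0.3, -1.1]
gripper_width: 0.0558
```

```bash
cat > chk.py <<'E'
from h import *
from plant import r
import sys
n=sys.argv[1]
s=r.get_state();p,Rr=pose(s)
T=np.eye(4);T[:3,:3]=Rr.as_matrix();T[:3,3]=p
c=r.capture("wrist"); cv2.imwrite(f"pics/{n}.png",c["img"])
W=cloud(c,T@c["mount"]);D=todeck(W.reshape(-1,3)).reshape(W.shape)
hsv=cv2.cvtColor(c["img"],cv2.COLOR_BGR2HSV).astype(int)
for sg in (1,-1):
    Y=D[...,1]*sg
    m=((hsv[...,0]<=8)|(hsv[...,0]>172))&(hsv[...,1]>150)&(D[...,2]>.03)&(D[...,2]<.05)&(Y>.045)&(Y<.12)&(D[...,0]<-.04)
    Q=D[m]
    if len(Q)>50: print("chock",sg,len(Q),Q.min(0).round(4),Q.max(0).round(4),np.median(Q[:,2]).round(4),cv2.minAreaRect((Q[:,:2]*1000).astype(np.float32)))
E
python3 chk.py w4; python3 st.py -.183 0 .1
```

```text
chock 1 4025 [-0.0989  0.0605  0.03  ] [-0.043   0.1026  0.0406] 0.0383 ((-70.95716857910156, 81.58015441894531), (42.023983001708984, 55.750701904296875), 89.11138916015625)
chock -1 3553 [-0.0998 -0.0998  0.03  ] [-0.0438 -0.0603  0.0414] 0.0385 ((-71.75823974609375, -79.9744644165039), (39.39088821411133, 55.780826568603516), 89.64713287353516)
deck tcp [-0.1521 -0.0823  0.1526] F deck [-1.5  0.1  0.5]
t 15.4 at [0.4573 0.0651 0.1906] [179.7 -23.9 -75.8] F [-0.3  1.6 -0.2] w 55.7 j [ 48.   5. -40.  22. -61. -48.]
goal [0.5354 0.092  0.13  ] dist [ 0.0781  0.0269 -0.0606] rot [ 0.3  0.1 -0.1] rows 3
[-0.257, -0.688, 0.435] [0.013, 0.005, -0.004]
[-0.257, -0.687, 0.436] [0.013, 0.005, -0.004]
[-0.257, -0.686, 0.438] [0.013, 0.005, -0.004]
```

View pics/w4.png

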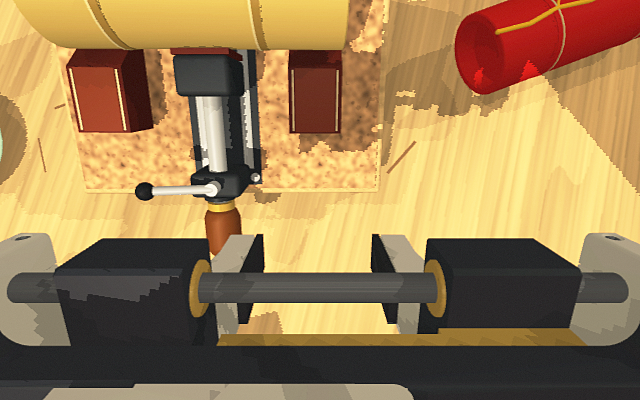

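Request:
apply_moves:
  targets:
    - [[-0.3, -0.68, 0.2], [0, 0, 0], 60]
    - [[-0.3, -0.68, 0.3], [0, 0, 0], 60]
    - [[-0.27, -0.66, 0.4], [0, 0, 0], 60]
    - [[0, 0, 0], [0, 0, 0], 60]
    - [[0, 0, 0], [0, 0, 0], 60]

```text
time_s: 15.9
tcp_pos: [0.534, 0.1046, 0.1422]
eef_rot: [179.8, -23.9, -75.6]
contact_force: [-0.9, -1.3, -0.2]
gripper_width: 0.0598
```

```bash
python3 st.py -.186 0 .06
```

```text
deck tcp [-0.1894  0.0018  0.1163] F deck [ 0.9 -1.2 -0.6]
t 15.9 at [0.534  0.1046 0.1422] [179.8 -23.9 -75.6] F [-0.9 -1.3 -0.2] w 59.8 j [ 44.  16. -34.  25. -55. -47.]
goal [0.5387 0.0789 0.0922] dist [ 0.0047 -0.0257 -0.05  ] rot [0.2 0.1 0.1] rows 2
[0.044, 0.021, 0.704] [0.01, 0.008, 0.005]
[0.044, 0.022, 0.704] [0.01, 0.008, 0.005]
```

Request:
apply_moves:
  targets:
    - [[0.04, 0.04, 0.7], [0, 0, 0], 60]
    - [[0.04, 0, 0.6], [0, 0, 0], 60]
    - [[0, 0, 0.3], [0, 0, 0], 60]
    - [[0, 0, 0], [0, 0, 0], 60]
    - [[0, 0, 0], [0, 0, 0], 60]

```text
time_s: 16.4
tcp_pos: [0.5387, 0.0745, 0.0864]
eef_rot: [180.0, -23.8, -75.7]
contact_force: [0.3, 0.0, 0.3]
gripper_width: 0.0602
```

```bash
python3 st.py -.185 0 .034
```

```text
deck tcp [-0.1845 -0.0011  0.0529] F deck [0.2 0.3 0.3]
t 16.4 at [0.5387 0.0745 0.0864] [180.  -23.8 -75.7] F [0.3 0.  0.3] w 60.2 j [ 41.  20. -40.  30. -46. -51.]
goal [0.5416 0.0678 0.0689] dist [ 0.0029 -0.0067 -0.0175] rot [0.  0.2 0. ] rows 1
[-0.011, -0.029, 0.473] [0.002, 0.021, 0.0]
```

Request:
apply_moves:
  targets:
    - [[0, -0.03, 0.3], [0, 0.02, 0], 60]
    - [[0, 0, 0.15], [0, 0, 0], 60]
    - [[0, 0, 0], [0, 0, 0], 60]
    - [[0, 0, 0], [0, 0, 0], 60]

```text
time_s: 16.8
tcp_pos: [0.5427, 0.0686, 0.071]
eef_rot: [-179.8, -23.9, -75.7]
contact_force: [0.1, 0.0, -0.5]
gripper_width: 0.0597
```

```bash
python3 st.py -.185 0 .033;python3 - <<'E'
from h import *
from plant import r
c=r.capture("wrist"); cv2.imwrite("pics/w5.png",c["img"])
E
```

```text
deck tcp [-0.1846  0.0013  0.0361] F deck [-0.2  0.1 -0.5]
t 16.8 at [0.5427 0.0686 0.071 ] [-179.8  -23.9  -75.7] F [ 0.1  0.  -0.5] w 59.7 j [ 40.  21. -41.  32. -44. -52.]
goal [0.5417 0.0674 0.068 ] dist [-0.001  -0.0012 -0.003 ] rot [-0.2  0.1 -0. ] rows 1
[-0.01, 0.033, 0.078] [-0.027, 0.01, -0.004]
```

View pics/w5.png

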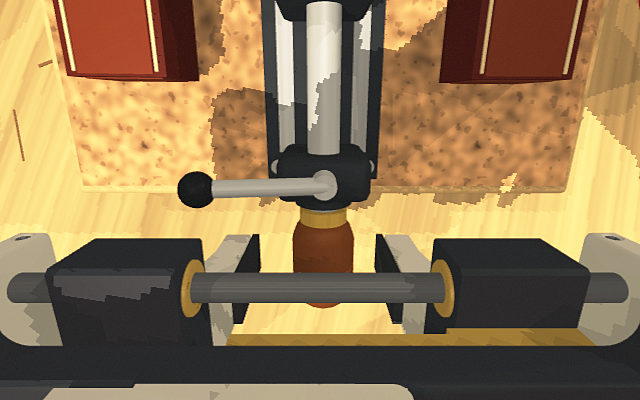

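Knob is between the pads (323,270). Grip it.

Request:
apply_moves:
  targets:
    - [[0, 0.03, 0.08], [-0.02, 0, 0], 20]
    - [[0, 0, 0], [0, 0, 0], 20]
    - [[0, 0, 0], [0, 0, 0], 20]
    - [[0, 0, 0], [0, 0, 0], 20]
    - [[0, 0, 0], [0, 0, 0], 20]
  squeeze: 35

```text
time_s: 17.35
tcp_pos: [0.5407, 0.0666, 0.068]
eef_rot: [180.0, -23.9, -75.8]
contact_force: [-9.9, 1.1, 3.6]
gripper_width: 0.0288
```

```bash
python3 st.py -.235 0 .033
```

```text
deck tcp [-0.1845 -0.0012  0.0329] F deck [-1.8 -9.4  4.7]
t 17.35 at [0.5407 0.0666 0.068 ] [180.  -23.9 -75.8] F [-9.9  1.1  3.6] w 28.8 j [ 40.  21. -41.  32. -43. -52.]
goal [0.5304 0.1117 0.0476] dist [-0.0103  0.045  -0.0204] rot [ 0.   0.1 -0.1] rows 2
[-0.631, -0.014, -0.001] [0.003, 0.003, -0.004]
[-0.631, -0.014, -0.001] [0.003, 0.003, -0.004]
```

Request:
apply_moves:
  targets:
    - [[-0.1, 0, 0], [0, 0, 0], 20]
    - [[-0.15, 0, 0], [0, 0, 0], 20]
    - [[-0.15, 0, 0], [0, 0, 0], 20]
    - [[-0.15, 0, 0], [0, 0, 0], 20]

```text
time_s: 17.75
tcp_pos: [0.5362, 0.0838, 0.0602]
eef_rot: [179.9, -24.2, -75.8]
contact_force: [4.0, -5.0, 0.3]
gripper_width: 0.0285
```

```bash
python3 st.py -.235 -.001 .033
```

```text
deck tcp [-0.2039 -0.0013  0.0329] F deck [ 5.4  2.6 -2.1]
t 17.75 at [0.5362 0.0838 0.0602] [179.9 -24.2 -75.8] F [ 4.  -5.   0.3] w 28.5 j [ 42.  22. -41.  32. -43. -54.]
goal [0.5294 0.1114 0.0476] dist [-0.0067  0.0276 -0.0126] rot [ 0.1 -0.2 -0.1] rows 1
[-0.777, -0.005, -0.005] [0.018, -0.027, -0.017]
```

Jaw sliding (about 5 N). Continue.

Request:
apply_moves:
  targets:
    - [[-0.2, 0, 0], [0, -0.02, 0], 20]
    - [[-0.2, 0, 0], [0, 0, 0], 20]
    - [[-0.15, 0, 0], [0, 0, 0], 20]
    - [[-0.1, 0, 0], [0, 0, 0], 20]

```text
time_s: 18.15
tcp_pos: [0.5308, 0.1047, 0.0506]
eef_rot: [179.8, -24.4, -75.9]
contact_force: [2.9, -5.2, 2.0]
gripper_width: 0.0281
```

```bash
python3 st.py -.235 -.001 .033;python3 - <<'E'
from h import *
from plant import r
c=r.capture("scene"); cv2.imwrite("pics/s3.png",cv2.resize(c["img"][150:310,220:400],None,fx=4,fy=3.7,interpolation=cv2.INTER_CUBIC))
E
```

```text
deck tcp [-0.2276 -0.0013  0.0329] F deck [ 6.   1.6 -0.5]
t 18.15 at [0.5308 0.1047 0.0506] [179.8 -24.4 -75.9] F [ 2.9 -5.2  2. ] w 28.1 j [ 44.  23. -41.  31. -43. -56.]
goal [0.5294 0.1114 0.0476] dist [-0.0014  0.0067 -0.0029] rot [ 0.3 -0.4 -0.2] rows 1
[-0.186, -0.007, -0.004] [0.034, -0.049, -0.022]
```

View pics/s3.png

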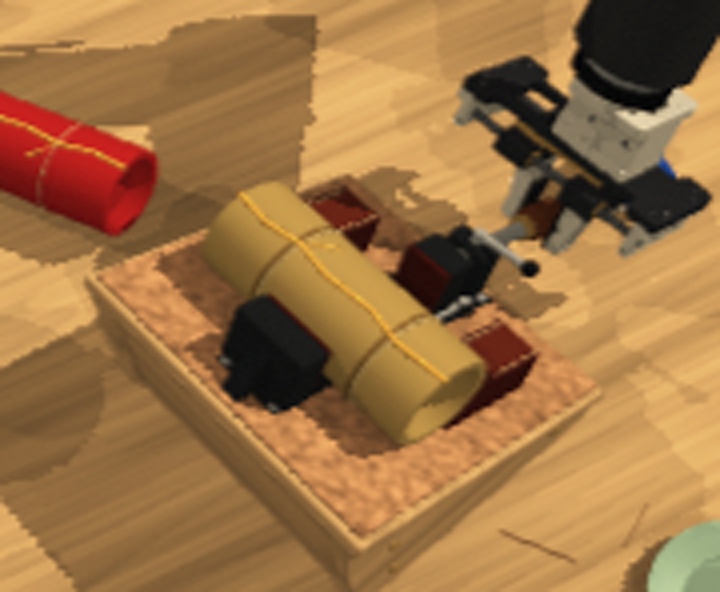

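Request:
apply_moves:
  targets:
    - [[-0.1, 0, 0], [0.03, 0, 0], 20]

```text
time_s: 18.3
tcp_pos: [0.53, 0.108, 0.049]
eef_rot: [-180.0, -24.5, -75.9]
contact_force: [2.3, -4.3, 3.2]
gripper_width: 0.0287
```

Request:
apply_moves:
  targets:
    - [[-0.06, 0, 0], [0, 0, 0], 20]

```text
time_s: 18.4
tcp_pos: [0.5295, 0.1098, 0.0482]
eef_rot: [-180.0, -24.5, -75.9]
contact_force: [4.4, -4.2, 0.2]
gripper_width: 0.0287
```

```bash
python3 st.py -.235 -.001 .033
```

```text
deck tcp [-0.2333 -0.0013  0.0329] F deck [ 4.8  3.2 -1.9]
t 18.4 at [0.5295 0.1098 0.0482] [-180.   -24.5  -75.9] F [ 4.4 -4.2  0.2] w 28.7 j [ 44.  23. -41.  32. -43. -57.]
goal [0.5294 0.1114 0.0476] dist [-0.0001  0.0016 -0.0006] rot [ 0.1 -0.5 -0.2] rows 1
[-0.043, -0.007, -0.003] [0.008, -0.065, -0.021]
```

Request:
apply_moves:
  targets:
    - [[-0.06, 0, 0], [0, 0, 0], 20]

```text
time_s: 18.5
tcp_pos: [0.5291, 0.1111, 0.0476]
eef_rot: [180.0, -24.6, -75.9]
contact_force: [11.3, -14.6, 5.2]
gripper_width: 0.0289
```

Request:
apply_moves:
  targets:
    - [[-0.06, 0, 0], [0, 0, 0], 20]

```text
time_s: 18.6
tcp_pos: [0.529, 0.1112, 0.0476]
eef_rot: [179.9, -24.8, -75.9]
contact_force: [17.9, -20.6, 4.0]
gripper_width: 0.0283
```

```bash
python3 st.py -.236 -.001 .033
```

```text
deck tcp [-0.2349 -0.0014  0.0329] F deck [23.8 12.2 -6.3]
t 18.6 at [0.529  0.1112 0.0476] [179.9 -24.8 -75.9] F [ 17.9 -20.6   4. ] w 28.3 j [ 45.  24. -41.  32. -44. -57.]
goal [0.5292 0.1123 0.0472] dist [ 0.0002  0.0011 -0.0004] rot [ 0.2 -0.8 -0.2] rows 1
[-0.027, -0.011, -0.002] [0.023, -0.106, -0.023]
```

Request:
apply_moves:
  targets:
    - [[-0.01, 0, 0], [0, 0, 0], 60]
    - [[0, 0, 0], [0, 0, 0], 60]
    - [[0, 0, 0], [0, 0, 0], 60]
    - [[0, 0, 0], [0, 0, 0], 60]

```text
time_s: 19.0
tcp_pos: [0.5294, 0.1119, 0.0474]
eef_rot: [180.0, -24.8, -75.9]
contact_force: [0.5, 0.1, 1.0]
gripper_width: 0.0547
```

```bash
python3 st.py -.236 -.001 .15
```

```text
deck tcp [-0.2355 -0.0009  0.033 ] F deck [0.4 0.5 0.9]
t 19.0 at [0.5294 0.1119 0.0474] [180.  -24.8 -75.9] F [0.5 0.1 1. ] w 54.7 j [ 45.  24. -41.  32. -43. -57.]
goal [0.5174 0.1584 0.1541] dist [-0.012   0.0466  0.1067] rot [ 0.1 -0.8 -0.2] rows 4
[0.007, 0.003, -0.731] [0.004, -0.025, -0.007]
[0.004, 0.002, -0.731] [0.004, -0.025, -0.007]
[0.002, 0.002, -0.731] [0.004, -0.025, -0.007]
[-0.001, 0.001, -0.731] [0.004, -0.025, -0.007]
```

Request:
apply_moves:
  targets:
    - [[0, 0, -0.5], [0, 0, 0], 60]
    - [[0, 0, -0.8], [0, 0, 0], 60]
    - [[0, 0, -0.9], [0, 0, 0], 60]
    - [[0, 0, -0.9], [0, 0, 0], 60]
    - [[0, 0, -0.5], [0, 0, 0], 60]

```text
time_s: 19.5
tcp_pos: [0.5119, 0.1708, 0.1791]
eef_rot: [179.4, -24.9, -75.8]
contact_force: [0.5, 1.3, -0.3]
gripper_width: 0.0602
```

Request:
apply_moves:
  targets:
    - [[-0.5, 0, -0.5], [0, 0, 0], 60]
    - [[-0.5, 0, 0], [0, 0, 0], 60]
    - [[0, 0, 0], [0, 0, 0], 60]
    - [[0, 0, 0], [0, 0, 0], 60]
    - [[0, 0, 0], [0, 0, 0], 60]

```text
time_s: 20.0
tcp_pos: [0.5004, 0.2185, 0.1824]
eef_rot: [179.7, -24.6, -75.7]
contact_force: [0.4, 0.2, -0.1]
gripper_width: 0.06
```

```bash
python3 chk.py w6; python3 - <<'E'
from h import *
from plant import r
for n in ["scene","top"]:
    c=r.capture(n); np.savez(f"pics/{n}1.npz",**c)
    cv2.imwrite(f"pics/{n}1.png",c["img"])
    D=todeck(cloud(c).reshape(-1,3)); D=D[np.isfinite(D).all(1)]
    k=D[(D[:,0]>-.27)&(D[:,0]<-.165)&(abs(D[:,1])<.02)&(D[:,2]>.02)&(D[:,2]<.06)]; print("knob",len(k),np.percentile(k,[2,50,98],axis=0).round(3).tolist())
    j=D[(D[:,0]>-.15)&(D[:,0]<-.03)&(abs(D[:,1])<.03)&(D[:,2]>.047)&(D[:,2]<.058)]; print("jaw",len(j),np.percentile(j,[2,50,98],axis=0).round(3).tolist())
    # seam & diff of holder
    c0=load(n+"0"); y0,y1,x0,x1=(195,275,265,345) if n=="scene" else (150,220,325,370)
    for cc in (c0,c):
        W=cloud(cc)[y0:y1,x0:x1]; h=cv2.cvtColor(cc["img"],cv2.COLOR_BGR2HSV)[y0:y1,x0:x1].astype(int)
        sel=(W[...,2]>.15)&(h[...,0]>14)&(h[...,0]<26); Q=todeck(W[sel]); 
        Vv=h[...,2][sel]; Ss=h[...,1][sel]; g=(Ss>205)&(Vv>170); 
        print(n,"holder n",len(Q),"median deck",np.median(Q,0).round(4),"seam n",g.sum(),np.median(Q[g],0).round(4) if g.any() else None)
E
```

```text
knob 146 [[-0.25, -0.011, 0.028], [-0.215, 0.003, 0.039], [-0.17, 0.013, 0.046]]
jaw 138 [[-0.142, -0.02, 0.048], [-0.108, 0.002, 0.051], [-0.09, 0.023, 0.057]]
scene holder n 2041 median deck [0.0236 0.0079 0.0693] seam n 0 None
scene holder n 2025 median deck [0.0241 0.0082 0.0697] seam n 0 None
knob 134 [[-0.25, -0.013, 0.03], [-0.216, -0.001, 0.041], [-0.169, 0.012, 0.052]]
jaw 112 [[-0.142, -0.018, 0.047], [-0.11, 0.003, 0.052], [-0.036, 0.02, 0.057]]
top holder n 1351 median deck [ 0.0132 -0.0013  0.0726] seam n 32 [0.0141 0.0108 0.0775]
top holder n 1350 median deck [ 0.0141 -0.001   0.0726] seam n 148 [ 0.0165 -0.0028  0.0767]
```

View pics/scene1.png

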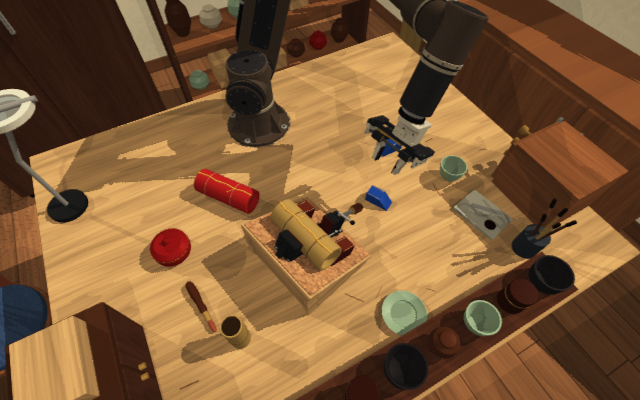

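View pics/w6.png

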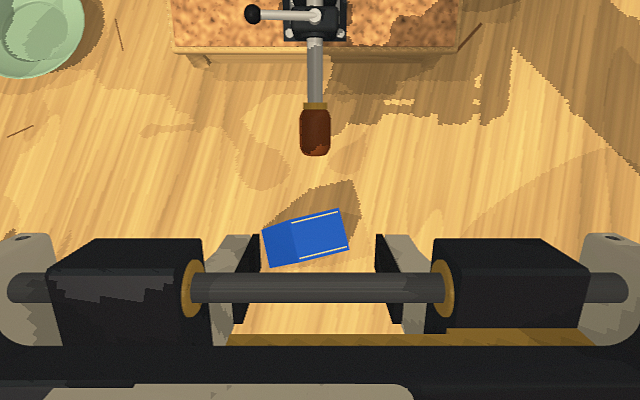

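```bash
python3 -c "
from plant import r
print(r.close_job())"
```

```text
the job is handed in; nothing more can be done
None
```

The job is handed in at about 20 s of the 72 s allowed. Both red-brown chocks are on the cork and the vise is fully open. The holder lies where it was with its gold seam up.

- **Chocks:** I set them one on each side of the sliding jaw, noses uphill. I pushed each in until its nose met the holder, at about 8 N, and let go of both before touching the vise. They measured x of about -59 and -60 mm and y of about +82 and -80 mm in the deck's frame, less than 1° off square.
- **Vise:** I then drew the knob back until it held firm at about 24 N. The gripper travelled about 50 mm, and both cameras put the jaw about 50 mm back.
- **Holder:** in the last views its centre was within 1 mm of where it started. The seam is within about 1 mm of straight up.
- **Other things:** the teacup, lacquer jar, burnisher and small vase look unmoved in the last picture. I did not measure them again. The arm ended clear of everything.

**Force peaks:** lowering the chocks onto the cork gave two brief peaks, about 79 N and 51 N at the wrist. Both went through the held chock and stayed under the 120 N wrist limit.

**Less certain:** the last wrist picture did not show the chocks, so their final measured check is from before the vise was opened. After that I saw them only in the scene picture, where they look in place.

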